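Open the bench safe by its dial

TASK

Open the jeweller's bench safe: turn its dial clockwise, go past 8 once and stop on 8 the second time it comes up, then anticlockwise past 3 once and stop on 3 the second time. Then turn clockwise again, slowly from 10 on, and feel for the bolt: the lock is worn and the bolt may drop in anywhere between 10 and 14, where it stops the dial dead; do not force the stopped dial, nor pull hard on a lid that is still bolted. Raise the lid by its handle until it stands well open by itself, let go, and leave the tools and the mug round it where they are.

Things in the scene. Friction and masses are not known exactly. Their poses are not given: they have to be found in the camera images.
- safe: dark steel bench safe, a box 220 mm square and 122 mm high with the lid, standing heavily on the bench (it does not move); origin at the centre of its underside, z up, x from the front (handle side, towards the robot) to the hinge side at the back
- lid (a joint): the safe's lid, a 220 x 220 x 10 mm plate hinged along its back edge: opening angle in rad, 0 shut, 1.5 fully open. A stiff hinge holds it at any angle; it takes 6 to 10 N at the handle to raise. While the lock is shut the bolt lets it rise 0.01 rad only
- lid_hinge (a point): middle of the lid's hinge line, at the back edge, level with the lid's underside (112 mm above the bench); its axes turn with the lid; when shut they are the safe axes, and y is the hinge line
- lid_handle (a point): middle of the lid's bow handle, a round steel bar 10 mm thick and 76 mm long parallel to the hinge line, its middle line 33 mm above the lid's top face, 200 mm in front of the hinge and 110 mm in front of the dial's axis; 28 mm free under the bar
- dial (a joint): the dial on the lid: angle in rad, growing clockwise from above, counted on over whole turns; number k stands at k x 0.314 rad (plus whole turns). It starts between 1 and 6. It needs up to 0.15 N m to turn and stays where left. Stop within half a mark (0.15 rad) of 8 and of 3; overshooting further and coming back spoils the number. Once the bolt blocks it (play 0.1 rad) it bears 0.7 N m
- dial_top (a point): centre of the top of the dial's wing grip, on the dial's axis, 39 mm above the lid's top face, 20 mm behind the safe's centre. The wing is an upright bar 13 mm thick, 27 mm high, across a disc 72 mm wide whose top is 12 mm above the lid. It reaches 30 mm from the axis at its blunt end, 35 mm at its pointer end; it can be pushed round at either end, or pinched. z up
- dial_pointer (a point): tip of the wing's tapered pointer end (white line on top), 35 mm from the axis, 4 mm below the wing's top. It points at the number dialed on the flat fixed ring round the disc (104 mm wide, 4 mm high): 20 marks for 0 to 19, clockwise from above, longer at 0, 5, 10, 15; 0 is at the back towards the hinge, at a round stud
- caliper: digital caliper, 60 x 200 x 14 mm, lying on the bench to the right of the safe; origin at the middle of its underside; leave it alone
- clamp: wooden ring clamp, 27 x 144 x 24 mm, lying on the bench at the right behind the caliper; origin at the middle of its underside; leave it alone
- mug: blue and green mug, 94 mm high, on the bench at the right; origin at the middle of its underside; leave it alone
- spring_dividers: steel spring dividers, 44 x 117 x 8 mm, lying on the bench at the left behind the safe; origin at the middle of its underside; leave them alone

How it is judged:
By the outcome, as a careful person would: the job done as asked, in the order asked, and still so for the second after the job is handed in, with the robot touching nothing.
It also fails if it takes over 72 s, if anything falls off the work surface, if the arm or the gripper's body presses on something with over 40 N, if the wrist force passes 120 N, or if a joint passes its speed limit or range.

ROBOT

A 6-joint arm with a two-finger parallel gripper is mounted at the origin on a cart in front of the work surface, level with it; the furniture and walls round the work are solid. World frame = base frame: x ahead of the robot, y to its left, z up, the work surface at z = 0. Lengths are in m, angles in degrees, forces in N, time in s.
With the tool pointing down it reaches from about 0.35 to 0.875 m from the base axis. Payload 4.2 kg.
Tool frame: the origin (TCP) lies midway between the tips of the shut fingers; the grasp point (between the pads) lies 19 mm behind it (r.pinch_z is the distance from the TCP to the grasp point, in m); z points along the fingers, y is the line along which they close (so a half turn about z gives the same grasp; the last joint's range is limited). The gripper opens to 87 mm and grips with 3 to 60 N. Pads are 19 mm wide; open, the fingers measure 117 mm over their backs; the gripper's body (75 mm by 190 mm) begins 51 mm behind the grasp point.
Start: joints at [-49.641, 22.042, 0.453, 0, -68.411, -14.817], TCP at [0.269, -0.564, 0.223] pointing down, gripper open.
Joint ranges: [-179.83, 179.83], [-69.29, 118.12], [-61.27, 80.66], [-181.25, 117.63], [-171.15, -9.14], [-177.46, 177.46]. Speed limits (degrees/s): [159.86, 159.86, 180, 180, 180, 180].

INTERFACE

Orientations are given as a 3x3 rotation matrix whose columns are the frame's x, y, z axes.
In Python, from station import r, imaging, models gives the robot as it stands. The module is installed in compiled form; this text tells all that it offers.
- The arm moves only by the tool apply_moves, never from a script. Its argument "moves" is a list of rows, each a list of 2 entries, a list of its own where there are three numbers: the shift along the tool's x, y, z in m, then the turn about the tool's z in degrees. A call has 1 to 5 rows; each row shifts and turns the commanded pose from where the row before left it, along the tool's axes as they then stand; what a row does not reach is not made up. A row lasts 1/12 s, in which the tool goes at most 41.7 mm and 7.16 degrees, less where a joint would pass 70% of its speed; a pose out of reach is approached as far as the arm can. A call is refused whole if a number of a shift passes 0.0417 or a number of a turn 7.16, either way. A call with a gripper value outside its range is refused whole. "hand" is the finger opening in m, from 0 to 0.087, set as the call begins (left out, the last holds). The fingers move at their own pace and stop on an object; the grip force is fixed at half the most. Time passes only in rows, so rows that do not move let the fingers close. It gives the time, the measured TCP pose, the force, the opening and the grip force at its end, in the units of the state.
- r.sense(): the state, without advancing time (a new reading comes with each control period).
- imaging.capture(name): name is "scene" or "side" or "wrist"; returns a dict with "frame" (420x560x3 uint8, blue, green, red), "intrinsics" (3x3 intrinsics, pixels), "eye" and "orientation" of the camera in the world. Camera axes: x right, y down, z forward; pixel columns grow to the right and rows downward; lengths in m; the calibration is good to about 2 mm. A picture is of the moment at which its call begins. There is no depth.
- r.finish_job(): hands the job in; it is judged then, once.
Trained networks look in a picture, given as the dict that the camera call returned (one of the last four; its "shot" number tells which), for a name from the list of things; names that differ only in an ending like _2 or _b are one class to them, and where a whole thing is asked for, a point or a joint stands for the part that bears it (a point fixed in the world has none). Each returns a list of dicts, best first, with "confidence" (0 to 1); they miss things now and then, are a little off and sometimes report something else, mostly with a low value. They report only what shows in the picture. A call takes as long as a camera call.
- models.cut_out(picture, target): "region" (420x560 bool, what is visible of it) and "extent" ([left, top, width, height] as shares, 0 to 1, of the picture: columns of its width, rows of its height, round what is visible of it).
- models.place_of(picture, target): "at" ([column, row] as shares, 0 to 1, of the picture: columns of its width, rows of its height: a listed point, or the origin of a listed thing).
The state is a dict: "time_s": time; "joints": joint angles; "joint_velocities": joint speeds; "effort": joint torques, N m; "tcp_pos": TCP position; "ee_rot": TCP orientation; "wrist_force": force on the tool from outside, world axes, zero at the start; "moment": the same for the moment, N m; "gripper_width": opening from 0.0 (shut) to 1.0 (fully open); "gripper_force": force on a finger pad.
Only numpy, scipy, OpenCV 4.12 (cv2) and the standard library are available. Lean on these libraries where they do the work, as an engineer would, in place of code of your own. Each camera call takes 0.05 s, during which the arm holds its last target. There are 200 camera calls.

## Working session

There is one attempt and no reset: what is moved stays moved. The work goes in short steps, Python scripts to look and compute and a tool call to move; the robot and the scene stay as the last step left them, time stands still between calls to the robot, and variables do not carry over. Pictures are saved under pics/ and viewed, at most 10 in all, crops included, and the job is handed in when it is done.

Besides the shell and the picture viewer there is one more tool, called after "Call:" as name([rows], argument=value, ...), one row to a line, values as JSON. apply_moves: Moves the arm, as the interface text tells. Its arguments: {"type":"object","properties":{"moves":{"type":"array"},"hand":{"type":"number"}},"required":["moves"]}

```bash
mkdir -p pics
cat > h.py <<'E'
from station import r, imaging, models
import numpy as np, cv2
def ray(p,uv):
    K=p["intrinsics"];d=p["orientation"]@np.linalg.solve(K,[uv[0],uv[1],1.]);return np.array(p["eye"]),d/np.linalg.norm(d)
def tri(obs):
    A=np.zeros((3,3));b=np.zeros(3)
    for p,uv in obs:
        o,d=ray(p,uv);M=np.eye(3)-np.outer(d,d);A+=M;b+=M@o
    x=np.linalg.solve(A,b);
    return x
def proj(p,X):
    c=np.array(p["orientation"]).T@(np.array(X)-p["eye"]);q=p["intrinsics"]@c;return q[:2]/q[2]
def find(p,n):
    m=models.place_of(p,n)
    return (np.array(m[0]["at"])*[560,420],m[0]["confidence"]) if m else (None,0)
E
python3 - <<'E'
from h import *
P={n:imaging.capture(n) for n in("scene","side","wrist")}
for n,p in P.items(): p["orientation"]=np.array(p["orientation"]);p["intrinsics"]=np.array(p["intrinsics"]);print(n,np.round(p["eye"],3),np.round(p["orientation"][:,2],2))
for t in("safe","lid_hinge","lid_handle","dial_top","dial_pointer","mug"):
    f={n:find(p,t) for n,p in P.items()}
    for n in f: print(t,n,None if f[n][0] is None else f[n][0].round(1),round(f[n][1],2))
    ob=[(P[n],f[n][0]) for n in("scene","side","wrist") if f[n][1]>.3]
    if len(ob)>1:
        X=tri(ob);print('  X',X.round(4),[ (proj(p,X)-u).round(1) for p,u in ob])
im=np.hstack([P["scene"]["frame"],P["side"]["frame"]]);cv2.imwrite("pics/a.png",cv2.resize(im,(800,300)))
cv2.imwrite("pics/scene.png",P["scene"]["frame"])
s=r.sense();print(s["tcp_pos"],s["ee_rot"],s["wrist_force"],s["time_s"],r.pinch_z)
E
```

```text
scene [-0.245  0.717  1.209] [ 0.49 -0.51 -0.7 ]
side [-0.71   0.471  0.717] [ 0.84 -0.37 -0.4 ]
wrist [ 0.201 -0.596  0.385] [ 0.25  0.12 -0.96]
safe scene [283.7 237.2] 0.68
safe side [298.8 246.1] 0.94
safe wrist None 0
  X [ 0.5215 -0.0868 -0.0089] [array([ 0.1, -0.2]), array([-0.2,  0.1])]
lid_hinge scene [257.4 195. ] 0.73
lid_hinge side [279.1 201.4] 0.91
lid_hinge wrist None 0
  X [ 0.6432 -0.0822  0.0932] [array([-1. ,  1.2]), array([ 1.3, -1. ])]
lid_handle scene [312.5 216.1] 0.6
lid_handle side [317.3 209.7] 0.94
lid_handle wrist None 0
  X [ 0.4216 -0.0995  0.1488] [array([-0.4,  0.4]), array([ 0.5, -0.4])]
dial_top scene [282.4 197.6] 0.61
dial_top side [297.2 192.2] 0.78
dial_top wrist None 0
  X [ 0.5313 -0.0878  0.1597] [array([ 0.3, -0.3]), array([-0.4,  0.3])]
dial_pointer scene [292.5 193.5] 0.57
dial_pointer side [305.3 192.5] 0.6
dial_pointer wrist None 0
  X [ 0.5192 -0.1129  0.1626] [array([-1. ,  1.1]), array([ 1.3, -1. ])]
mug scene [338.4 174.8] 0.95
mug side [383.3 213.5] 0.8
mug wrist None 0
  X [ 0.5883 -0.4303  0.0042] [array([-0.9,  0.9]), array([ 1.1, -0.8])]
[ 0.26949282 -0.56389312  0.22253604] [[-9.02289405e-01 -4.31130873e-01 -3.52831597e-06]
 [-4.31130873e-01  9.02289405e-01  1.73579179e-05]
 [-4.29997217e-06  1.71830314e-05 -1.00000000e+00]] [ 0.73973171 -0.01357658 -0.01554695] 1.05 0.0187
```

View pics/scene.png

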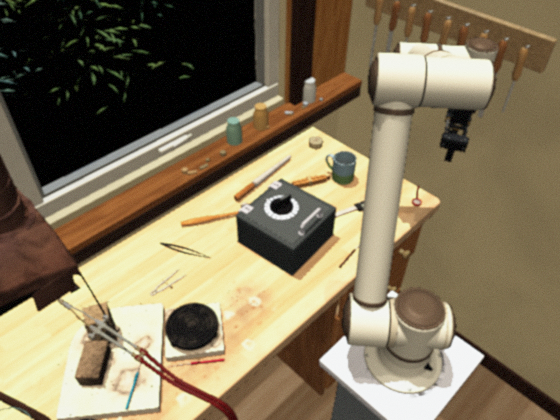

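Call:
apply_moves([
  [[-0.031,0.0225,-0.008],0],
  [[-0.031,0.0225,-0.008],0],
  [[-0.031,0.0225,-0.008],0],
  [[-0.031,0.0225,-0.008],0],
  [[-0.031,0.0225,-0.008],0],
])

```text
time_s: 1.47
tcp_pos: [0.3613, -0.394, 0.263]
ee_rot: [[-0.902, -0.431, 0.0], [-0.431, 0.902, -0.0], [-0.0, -0.0, -1.0]]
wrist_force: [1.1, -0.9, -0.2]
gripper_width: 1.003
gripper_force: 0.0
```

Call:
apply_moves([
  [[-0.031,0.0225,-0.008],0],
  [[-0.031,0.0225,-0.008],0],
  [[-0.031,0.0225,-0.008],0],
  [[-0.031,0.0225,-0.008],0],
  [[-0.031,0.0225,-0.008],0],
])

```text
time_s: 1.88
tcp_pos: [0.4526, -0.2254, 0.3033]
ee_rot: [[-0.902, -0.431, 0.001], [-0.431, 0.902, -0.0], [-0.001, -0.0, -1.0]]
wrist_force: [0.3, -0.6, -1.0]
gripper_width: 0.997
gripper_force: 0.0
```

Call:
apply_moves([
  [[-0.031,0.0225,-0.008],0],
  [[-0.031,0.0225,-0.008],0],
  [[0,0,0],0],
  [[0,0,0],0],
])

```text
time_s: 2.22
tcp_pos: [0.4896, -0.1582, 0.319]
ee_rot: [[-0.901, -0.435, 0.001], [-0.435, 0.901, 0.0], [-0.001, -0.0, -1.0]]
wrist_force: [-0.7, -0.3, -0.0]
gripper_width: 1.002
gripper_force: 0.0
```

```bash
cat >> h.py <<'E'
def cap(n):
    p=imaging.capture(n);p["orientation"]=np.array(p["orientation"]);p["intrinsics"]=np.array(p["intrinsics"]);return p
def meas(names=("wrist","scene","side"),ts=("lid_hinge","lid_handle","dial_top","dial_pointer")):
    P={n:cap(n) for n in names};R={}
    for t in ts:
        f={n:find(p,t) for n,p in P.items()}
        ob=[(P[n],f[n][0]) for n in names if f[n][1]>.3]
        print(t,{n:(None if f[n][0] is None else f[n][0].round(1).tolist(),round(f[n][1],2)) for n in f})
        if len(ob)>1:
            X=tri(ob);R[t]=X;print('  X',X.round(4),[(proj(p,X)-u).round(1).tolist() for p,u in ob])
    return P,R
E
python3 - <<'E'
from h import *
P,R=meas()
cv2.imwrite("pics/w1.png",P["wrist"]["frame"])
s=r.sense();print(s["joints"],s["time_s"],P["wrist"]["eye"])
import pickle;pickle.dump(P,open("P1.pkl","wb"))
E
```

```text
lid_hinge {'wrist': (None, 0), 'scene': ([256.5, 197.7], 0.74), 'side': ([278.4, 200.6], 0.83)}
  X [ 0.6326 -0.0721  0.0993] [[-0.2, 0.2], [0.3, -0.2]]
lid_handle {'wrist': ([375.8, 165.2], 0.72), 'scene': ([311.5, 216.6], 0.77), 'side': (None, 0)}
  X [ 0.4231 -0.0934  0.1532] [[-0.2, -3.8], [-1.2, -0.4]]
dial_top {'wrist': ([336.5, 267.0], 0.8), 'scene': (None, 0), 'side': ([293.2, 191.7], 0.63)}
  X [ 0.5307 -0.0778  0.1634] [[0.8, 1.5], [0.5, 0.3]]
dial_pointer {'wrist': (None, 0), 'scene': ([289.9, 193.6], 0.76), 'side': (None, 0)}
[-1.72709036e-02  7.91729651e+00 -5.11329939e+00  2.92025457e-04
 -7.69707953e+01 -6.44465368e+01] 2.9667 [ 0.42123116 -0.19073769  0.48251321]
```

View pics/w1.png

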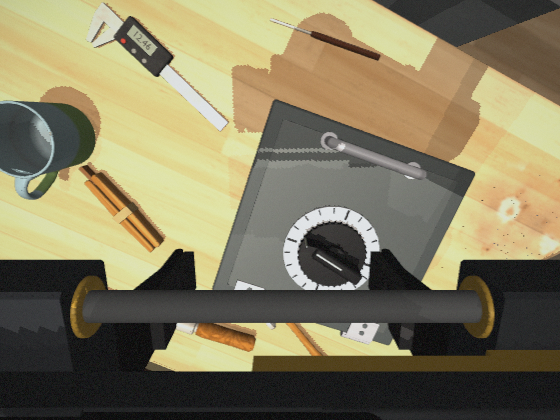

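Call:
apply_moves([
  [[-0.035,0,0],0],
  [[-0.035,0,0],0],
  [[-0.01,0.015,0],0],
  [[0,0,0],0],
  [[0,0,0],0],
])

```text
time_s: 3.38
tcp_pos: [0.5547, -0.1112, 0.3181]
ee_rot: [[-0.902, -0.433, -0.001], [-0.433, 0.902, -0.0], [0.001, 0.0, -1.0]]
wrist_force: [1.0, 0.2, 0.3]
gripper_width: 1.0
gripper_force: 0.0
```

Run:
```python
from h import *
import pickle
P,R=meas()
pickle.dump(P,open("P2.pkl","wb"))
P1=pickle.load(open("P1.pkl","rb"))
f=P["wrist"]["frame"]
s=r.sense();print(s["tcp_pos"],s["joints"][5],s["time_s"])
u,v=proj(P["wrist"],[0.531,-0.083,0.15]).astype(int);print(u,v)
c=f[max(0,v-75):v+75,u-100:u+100];print(max(0,v-75),u-100)
cv2.imwrite("pics/w2.png",cv2.resize(c,None,fx=4,fy=4,interpolation=cv2.INTER_CUBIC))
cv2.imwrite("pics/w2full.png",f)
```

```text
lid_hinge {'wrist': ([287.6, 252.1], 0.95), 'scene': ([255.4, 196.4], 0.71), 'side': ([278.7, 199.0], 0.59)}
  X [ 0.6264 -0.0697  0.1072] [[-0.3, 4.8], [1.6, 1.0], [-0.1, -0.1]]
lid_handle {'wrist': ([369.0, 70.5], 0.65), 'scene': ([314.8, 213.8], 0.98), 'side': ([314.0, 210.4], 0.76)}
  X [ 0.4195 -0.0943  0.1545] [[-1.6, -4.8], [-3.3, 2.6], [2.4, -2.4]]
dial_top {'wrist': ([322.3, 193.0], 0.82), 'scene': ([282.8, 197.1], 0.94), 'side': ([278.4, 200.6], 0.71)}
  X [ 0.5383 -0.0669  0.1482] [[7.9, 5.6], [-6.7, 5.2], [10.9, -4.0]]
dial_pointer {'wrist': ([292.0, 165.2], 0.61), 'scene': ([294.0, 192.9], 0.54), 'side': (None, 0)}
  X [ 0.5196 -0.1185  0.167 ] [[-0.7, -4.6], [-1.3, -0.3]]
[ 0.55442617 -0.11188695  0.3185398 ] -69.46272047170716 4.1333
319 185
110 219
```

View pics/w2.png

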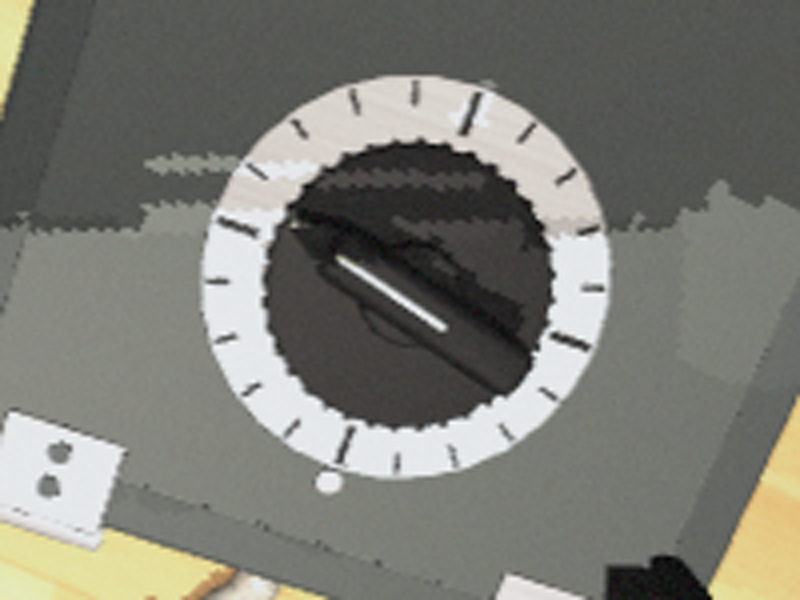

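Run:
```python
from h import *
import pickle
P=pickle.load(open("P2.pkl","rb"));w=P["wrist"]
def at(px,z):
    o,d=ray(w,np.array(px)/4+[219-.375,110-.375]);return (o+d*(z-o[2])/d[2])[:2]
M=[at(p,.126) for p in[(345,445),(237,226),(472,113),(570,341)]]
E=[at(p,.126) for p in[(203,276),(412,74),(610,276),(398,478)]]
c,a=cv2.fitEllipse(np.float32([at(p,.126) for p in[(203,276),(412,74),(610,276),(398,478),(262,132),(555,135),(553,418),(262,425)]])*1000)[:2]
print("ring",c,a,"marks mean",np.mean(M,0))
ang=lambda v:np.degrees(np.arctan2(v[1],v[0]))
print("yaw 10->0",ang(M[0]-M[2]),"5->15 (-90?)",ang(M[1]-M[3])-90, "stud",ang(at((329,482),.126)-np.array(c)/1000))
a1,a2=at((340,258),.161),at((445,329),.161);print("line",a1,a2,"dir",ang(a1-a2))
tip=at((293,220),.157);print("tip",tip,ang(tip-np.array(c)/1000),np.linalg.norm(tip-np.array(c)/1000))
s=r.sense();print(ang(s["ee_rot"][:2,0]))
h=(np.array(c)/1000)
# handle ends from full image
```

```text
ring (529.6832275390625, -79.77705383300781) (103.4921875, 105.53689575195312) marks mean [ 0.52960688 -0.07981902]
yaw 10->0 6.42637194982443 5->15 (-90?) -173.48650941692813 stud 6.064545426785971
line [ 0.52647078 -0.1024703 ] [ 0.53078553 -0.07310098] dir -98.35774285649603
tip [ 0.52376683 -0.11563177] -99.36996058204966 0.03633956647174978
-154.46081864463173
```

View pics/w2full.png

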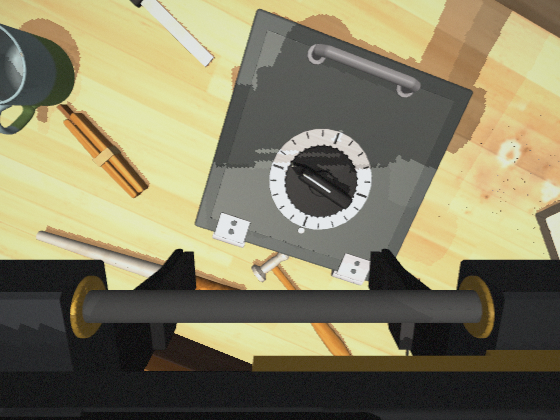

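Call:
apply_moves([
  [[0.0042,0.0198,0.003],0],
  [[0.0042,0.0198,0.003],0],
  [[0,0,0.003],-7.15],
  [[0,0,0.003],-7.15],
  [[0,0,0.003],-7.15],
])

```text
time_s: 4.55
tcp_pos: [0.5296, -0.0794, 0.3037]
ee_rot: [[-0.677, -0.736, 0.001], [-0.736, 0.677, 0.0], [-0.0, -0.0, -1.0]]
wrist_force: [-0.2, -0.4, -0.4]
gripper_width: 0.998
gripper_force: 0.0
```

Call:
apply_moves([
  [[0,0,0.003],-7.15],
  [[0,0,0.003],-7.15],
  [[0,0,0.003],-7.15],
  [[0,0,0.003],-7.15],
  [[0,0,0.003],-7.15],
])

```text
time_s: 4.97
tcp_pos: [0.5298, -0.0797, 0.2884]
ee_rot: [[-0.12, -0.993, 0.0], [-0.993, 0.12, 0.0], [-0.0, -0.0, -1.0]]
wrist_force: [-1.0, 0.1, -0.0]
gripper_width: 1.001
gripper_force: 0.0
```

Call:
apply_moves([
  [[0,0,0.003],-7.15],
  [[0,0,0.003],-7.15],
  [[0,0,0.003],-7.15],
  [[0,0,0.003],-7.15],
  [[0,0,0.003],-7.15],
])

```text
time_s: 5.38
tcp_pos: [0.5298, -0.0797, 0.2734]
ee_rot: [[0.483, -0.876, -0.0], [-0.876, -0.483, -0.0], [0.0, 0.0, -1.0]]
wrist_force: [-0.3, -0.0, 1.0]
gripper_width: 1.001
gripper_force: 0.0
```

Call:
apply_moves([
  [[0,0,0.003],-7.15],
  [[0,0,0.003],-7.15],
  [[0,0,0.003],-7.15],
  [[0,0,0.003],-7.15],
  [[0,0,0.003],-7.15],
])

```text
time_s: 5.8
tcp_pos: [0.5298, -0.0797, 0.2584]
ee_rot: [[0.903, -0.429, 0.0], [-0.429, -0.903, -0.0], [0.0, 0.0, -1.0]]
wrist_force: [0.3, -0.7, -0.6]
gripper_width: 1.001
gripper_force: 0.0
```

Call:
apply_moves([
  [[0,0,0.003],-7.15],
  [[0,0,0.003],-7.15],
  [[0,0,0.003],-7.15],
  [[0,0,0.003],-7.15],
  [[0,0,0.003],-7.15],
])

```text
time_s: 6.22
tcp_pos: [0.5298, -0.0797, 0.2434]
ee_rot: [[0.984, 0.18, 0.0], [0.18, -0.984, -0.0], [0.0, 0.0, -1.0]]
wrist_force: [0.1, 0.8, 0.3]
gripper_width: 0.999
gripper_force: 0.0
```

Call:
apply_moves([
  [[0,0,0.003],-7.15],
  [[0,0,0.003],-7.15],
  [[0,0,0.003],-7.15],
  [[0,0,0.003],-7.15],
  [[0,0,0.003],-7.15],
])

```text
time_s: 6.63
tcp_pos: [0.5298, -0.0797, 0.2284]
ee_rot: [[0.693, 0.721, 0.0], [0.721, -0.693, -0.0], [0.0, 0.0, -1.0]]
wrist_force: [0.0, 0.1, -0.3]
gripper_width: 1.001
gripper_force: 0.0
```

Call:
apply_moves([
  [[0,0,0.003],-7.15],
  [[0,0,0.003],-7.15],
  [[0,0,0.003],-7.15],
  [[0,0,0.003],-7.15],
  [[0,0,0.003],-7.15],
])

```text
time_s: 7.05
tcp_pos: [0.5298, -0.0797, 0.2134]
ee_rot: [[0.142, 0.99, 0.0], [0.99, -0.142, -0.0], [-0.0, 0.0, -1.0]]
wrist_force: [-0.6, 0.2, -0.3]
gripper_width: 1.0
gripper_force: 0.0
```

```bash
cat > st.py <<'E'
from h import *
s=r.sense();R=s["ee_rot"]
print("t",s["time_s"],"tcp",np.round(s["tcp_pos"],4),"yaw",round(np.degrees(np.arctan2(R[1,0],R[0,0])),2),"j",np.round(s["joints"],1),"F",np.round(s["wrist_force"],1),"M",np.round(s["moment"],2),"w",round(s["gripper_width"]*87,1),"gf",s["gripper_force"],"eff6",np.round(s["effort"][5],2))
d=np.array([.5297,-.0798])-s["tcp_pos"][:2];print("to dial in tool xy",np.round(R[:2,:2].T@d,4))
E
python3 st.py
```

```text
t 7.05 tcp [ 0.5298 -0.0797  0.2134] yaw 81.85 j [  8.8  13.8 -12.9   0.  -63.3 163.1] F [-0.6  0.2 -0.3] M [-0.09  0.    0.  ] w 87.0 gf 0.0 eff6 -0.99
to dial in tool xy [-0.0001 -0.0001]
```

Call:
apply_moves([
  [[0,0,0.025],0],
  [[0,0,0.025],0],
  [[0,0,0.015],0],
  [[0,0,0.01],0],
  [[0,0,0],0],
])

```text
time_s: 7.47
tcp_pos: [0.5285, -0.0798, 0.1364]
ee_rot: [[0.148, 0.989, -0.005], [0.989, -0.148, -0.0], [-0.001, -0.004, -1.0]]
wrist_force: [0.4, -0.2, 0.5]
gripper_width: 1.003
gripper_force: 0.0
```

Call:
apply_moves([
  [[0,0,0],0],
  [[0,0,0],0],
  [[0,0,0],0],
  [[0,0,0],0],
  [[0,0,0],0],
], hand=0)

```text
time_s: 7.88
tcp_pos: [0.5302, -0.0797, 0.1394]
ee_rot: [[0.148, 0.989, 0.002], [0.989, -0.148, 0.0], [0.0, 0.002, -1.0]]
wrist_force: [-0.3, 0.1, -0.4]
gripper_width: 0.705
gripper_force: 0.0
```

Call:
apply_moves([
  [[0,0,0],0],
  [[0,0,0],0],
  [[0,0,0],0],
])

```text
time_s: 8.13
tcp_pos: [0.5298, -0.0798, 0.1387]
ee_rot: [[0.148, 0.989, 0.0], [0.989, -0.148, -0.0], [0.0, 0.0, -1.0]]
wrist_force: [-0.0, 0.1, 0.7]
gripper_width: 0.478
gripper_force: 0.0
```

```bash
python3 st.py
```

```text
t 8.1333 tcp [ 0.5298 -0.0798  0.1387] yaw 81.49 j [  8.8  17.9 -18.9   0.  -53.1 162.7] F [-0.   0.1  0.7] M [-0.15  0.02 -0.05] w 41.6 gf 0.0 eff6 -0.0
to dial in tool xy [-0.0001 -0.0001]
```

Call:
apply_moves([
  [[0,0,0],0],
  [[0,0,0],0],
  [[0,0,0],0],
  [[0,0,0],0],
  [[0,0,0],0],
])

```text
time_s: 8.55
tcp_pos: [0.53, -0.0798, 0.1385]
ee_rot: [[0.148, 0.989, 0.0], [0.989, -0.148, -0.0], [-0.0, 0.0, -1.0]]
wrist_force: [1.1, 0.0, -0.3]
gripper_width: 0.144
gripper_force: 30.0
```

Call:
apply_moves([
  [[0,0,0],0],
  [[0,0,0],0],
  [[0,0,0],2],
  [[0,0,0],4],
  [[0,0,0],4],
])

```text
time_s: 8.97
tcp_pos: [0.5301, -0.0798, 0.1386]
ee_rot: [[0.32, 0.947, 0.001], [0.947, -0.32, -0.0], [0.0, 0.001, -1.0]]
wrist_force: [1.1, -0.3, -0.2]
gripper_width: 0.145
gripper_force: 30.0
```

```bash
python3 st.py
```

```text
t 8.9667 tcp [ 0.5301 -0.0798  0.1386] yaw 71.31 j [  8.8  17.9 -18.9   0.  -53.1 152.5] F [ 1.1 -0.3 -0.2] M [-0.4  -0.25  0.05] w 12.6 gf 29.996898053213954 eff6 0.5
to dial in tool xy [-0.0002 -0.0004]
```

Call:
apply_moves([
  [[0,0,0],7],
  [[0,0,0],7],
  [[0,0,0],7],
  [[0,0,0],7],
  [[0,0,0],7],
])

```text
time_s: 9.38
tcp_pos: [0.5302, -0.0799, 0.1385]
ee_rot: [[0.807, 0.59, 0.001], [0.59, -0.807, -0.0], [0.001, 0.001, -1.0]]
wrist_force: [2.5, -1.9, -1.0]
gripper_width: 0.146
gripper_force: 30.0
```

Call:
apply_moves([
  [[0,0,0],7],
  [[0,0,0],7],
  [[0,0,0],7],
  [[0,0,0],7],
  [[0,0,0],7],
])

```text
time_s: 9.8
tcp_pos: [0.5303, -0.0801, 0.1386]
ee_rot: [[1.0, 0.02, 0.001], [0.02, -1.0, -0.001], [0.001, 0.001, -1.0]]
wrist_force: [1.7, -1.7, -2.4]
gripper_width: 0.143
gripper_force: 30.0
```

Call:
apply_moves([
  [[0,0,0],7],
  [[0,0,0],7],
  [[0,0,0],7],
  [[0,0,0],7],
  [[0,0,0],7],
])

```text
time_s: 10.22
tcp_pos: [0.5302, -0.0802, 0.1385]
ee_rot: [[0.831, -0.557, 0.001], [-0.557, -0.831, -0.001], [0.001, 0.0, -1.0]]
wrist_force: [2.0, -1.7, -1.1]
gripper_width: 0.148
gripper_force: 30.0
```

```bash
python3 st.py
```

```text
t 10.2167 tcp [ 0.5302 -0.0802  0.1385] yaw -33.82 j [  8.8  18.  -18.9   0.1 -53.1  47.4] F [ 2.  -1.7 -1.1] M [-0.87 -0.41  0.09] w 12.8 gf 29.992419588379562 eff6 0.82
to dial in tool xy [-0.0007 -0.0001]
```

Call:
apply_moves([
  [[0,0,0],7],
  [[0,0,0],7],
  [[0,0,0],7],
  [[0,0,0],7],
  [[0,0,0],7],
])

```text
time_s: 10.63
tcp_pos: [0.5301, -0.0803, 0.1385]
ee_rot: [[0.361, -0.932, 0.0], [-0.932, -0.361, -0.001], [0.001, 0.0, -1.0]]
wrist_force: [1.3, -2.9, -1.5]
gripper_width: 0.146
gripper_force: 30.0
```

Call:
apply_moves([
  [[0,0,0],7],
  [[0,0,0],7],
  [[0,0,0],7],
  [[0,0,0],7],
  [[0,0,0],7],
])

```text
time_s: 11.05
tcp_pos: [0.5299, -0.0804, 0.1386]
ee_rot: [[-0.239, -0.971, -0.0], [-0.971, 0.239, -0.001], [0.001, -0.0, -1.0]]
wrist_force: [1.0, -1.8, -1.1]
gripper_width: 0.145
gripper_force: 30.0
```

Call:
apply_moves([
  [[0,0,0],7],
  [[0,0,0],7],
  [[0,0,0],7],
  [[0,0,0],7],
  [[0,0,0],7],
])

```text
time_s: 11.47
tcp_pos: [0.5297, -0.0803, 0.1385]
ee_rot: [[-0.753, -0.659, -0.0], [-0.659, 0.753, -0.001], [0.001, -0.0, -1.0]]
wrist_force: [0.6, -2.0, -0.9]
gripper_width: 0.143
gripper_force: 30.0
```

```bash
python3 st.py
```

```text
t 11.4667 tcp [ 0.5297 -0.0803  0.1385] yaw -138.81 j [  8.8  17.9 -19.    0.1 -53.1 -57.6] F [ 0.6 -2.  -0.9] M [-0.63 -0.14  0.2 ] w 12.4 gf 29.99128856230527 eff6 0.77
to dial in tool xy [-0.0003  0.0004]
```

Call:
apply_moves([
  [[0,0,0],0],
  [[0,0,0],0],
  [[0,0,0],0],
  [[0,0,0],0],
  [[0,0,0],0],
], hand=0.087)

```text
time_s: 11.88
tcp_pos: [0.5298, -0.0796, 0.1386]
ee_rot: [[-0.748, -0.663, -0.0], [-0.663, 0.748, 0.0], [-0.0, 0.0, -1.0]]
wrist_force: [-1.1, 0.1, -0.3]
gripper_width: 0.44
gripper_force: 0.0
```

Call:
apply_moves([
  [[0,0,0],-1.25],
  [[0,0,0],-7.15],
  [[0,0,0],-7.15],
  [[0,0,0],-7.15],
  [[0,0,0],-7.15],
])

```text
time_s: 12.3
tcp_pos: [0.5298, -0.0797, 0.1385]
ee_rot: [[-0.313, -0.95, -0.0], [-0.95, 0.313, 0.0], [-0.0, 0.0, -1.0]]
wrist_force: [0.0, 0.1, -0.4]
gripper_width: 0.824
gripper_force: 0.0
```

Call:
apply_moves([
  [[0,0,0],-7.15],
  [[0,0,0],-7.15],
  [[0,0,0],-7.15],
  [[0,0,0],-7.15],
  [[0,0,0],-7.15],
])

```text
time_s: 12.72
tcp_pos: [0.5298, -0.0797, 0.1386]
ee_rot: [[0.301, -0.954, -0.0], [-0.954, -0.301, 0.0], [-0.0, 0.0, -1.0]]
wrist_force: [0.5, -0.0, 0.4]
gripper_width: 0.995
gripper_force: 0.0
```

Call:
apply_moves([
  [[0,0,0],-7.15],
  [[0,0,0],-7.15],
  [[0,0,0],-7.15],
  [[0,0,0],-7.15],
  [[0,0,0],-7.15],
])

```text
time_s: 13.13
tcp_pos: [0.5298, -0.0797, 0.1386]
ee_rot: [[0.802, -0.598, 0.0], [-0.598, -0.802, 0.0], [0.0, -0.0, -1.0]]
wrist_force: [-0.5, 0.2, -0.1]
gripper_width: 0.999
gripper_force: 0.0
```

Call:
apply_moves([
  [[0,0,0],-7.15],
  [[0,0,0],-7.15],
  [[0,0,0],-7.15],
  [[0,0,0],-7.15],
  [[0,0,0],-7.15],
])

```text
time_s: 13.55
tcp_pos: [0.5298, -0.0797, 0.1386]
ee_rot: [[1.0, -0.017, -0.0], [-0.017, -1.0, 0.0], [-0.0, -0.0, -1.0]]
wrist_force: [-0.1, 0.4, -0.2]
gripper_width: 1.002
gripper_force: 0.0
```

Call:
apply_moves([
  [[0,0,0],-7.15],
  [[0,0,0],-7.15],
  [[0,0,0],-7.15],
  [[0,0,0],-7.15],
  [[0,0,0],-7.15],
])

```text
time_s: 13.97
tcp_pos: [0.5298, -0.0797, 0.1386]
ee_rot: [[0.821, 0.571, -0.0], [0.571, -0.821, 0.0], [-0.0, -0.0, -1.0]]
wrist_force: [0.3, 0.2, 0.0]
gripper_width: 1.001
gripper_force: 0.0
```

Call:
apply_moves([
  [[0,0,0],-7.15],
  [[0,0,0],0],
  [[0,0,0],0],
  [[0,0,0],0],
  [[0,0,0],0],
], hand=0)

```text
time_s: 14.38
tcp_pos: [0.5298, -0.0797, 0.1385]
ee_rot: [[0.75, 0.661, 0.0], [0.661, -0.75, 0.0], [0.0, -0.0, -1.0]]
wrist_force: [-0.2, 0.3, 0.1]
gripper_width: 0.704
gripper_force: 0.0
```

Call:
apply_moves([
  [[0,0,0],0],
  [[0,0,0],0],
  [[0,0,0],0],
  [[0,0,0],0],
  [[0,0,0],0],
])

```text
time_s: 14.8
tcp_pos: [0.5298, -0.0797, 0.1385]
ee_rot: [[0.749, 0.662, -0.0], [0.662, -0.749, 0.0], [-0.0, -0.0, -1.0]]
wrist_force: [0.4, -0.7, -1.1]
gripper_width: 0.327
gripper_force: 0.0
```

Call:
apply_moves([
  [[0,0,0],0],
  [[0,0,0],0],
  [[0,0,0],0],
])

```text
time_s: 15.05
tcp_pos: [0.5301, -0.08, 0.1386]
ee_rot: [[0.749, 0.663, 0.001], [0.663, -0.749, -0.0], [0.0, 0.001, -1.0]]
wrist_force: [0.9, -0.3, -0.7]
gripper_width: 0.152
gripper_force: 30.0
```

```bash
python3 st.py
```

```text
t 15.05 tcp [ 0.5301 -0.08    0.1386] yaw 41.5 j [  8.8  17.9 -18.9   0.  -53.1 122.7] F [ 0.9 -0.3 -0.7] M [-0.5  -0.23  0.04] w 13.2 gf 29.999882471747696 eff6 -0.03
to dial in tool xy [-0.0002 -0.0004]
```

Call:
apply_moves([
  [[0,0,0],5],
  [[0,0,0],7],
  [[0,0,0],7],
  [[0,0,0],7],
  [[0,0,0],7],
])

```text
time_s: 15.47
tcp_pos: [0.5301, -0.0801, 0.1386]
ee_rot: [[0.99, 0.143, 0.001], [0.143, -0.99, -0.001], [0.001, 0.001, -1.0]]
wrist_force: [1.2, -1.9, -0.5]
gripper_width: 0.147
gripper_force: 30.0
```

Call:
apply_moves([
  [[0,0,0],7],
  [[0,0,0],7],
  [[0,0,0],7],
  [[0,0,0],7],
  [[0,0,0],7],
])

```text
time_s: 15.88
tcp_pos: [0.5301, -0.0801, 0.1386]
ee_rot: [[0.893, -0.451, 0.001], [-0.451, -0.893, -0.001], [0.001, 0.0, -1.0]]
wrist_force: [0.5, -1.5, -1.4]
gripper_width: 0.15
gripper_force: 30.0
```

Call:
apply_moves([
  [[0,0,0],7],
  [[0,0,0],7],
  [[0,0,0],7],
  [[0,0,0],7],
  [[0,0,0],7],
])

```text
time_s: 16.3
tcp_pos: [0.53, -0.0802, 0.1386]
ee_rot: [[0.472, -0.881, 0.001], [-0.881, -0.472, -0.001], [0.001, -0.0, -1.0]]
wrist_force: [1.2, -2.3, -0.4]
gripper_width: 0.146
gripper_force: 30.0
```

Call:
apply_moves([
  [[0,0,0],7],
  [[0,0,0],7],
  [[0,0,0],7],
  [[0,0,0],7],
  [[0,0,0],7],
])

```text
time_s: 16.72
tcp_pos: [0.5299, -0.0802, 0.1386]
ee_rot: [[-0.118, -0.993, 0.0], [-0.993, 0.118, -0.001], [0.001, -0.0, -1.0]]
wrist_force: [-0.1, -2.6, 0.3]
gripper_width: 0.147
gripper_force: 30.0
```

Call:
apply_moves([
  [[0,0,0],7],
  [[0,0,0],7],
  [[0,0,0],7],
  [[0,0,0],7],
  [[0,0,0],0],
])

```text
time_s: 17.13
tcp_pos: [0.5298, -0.0802, 0.1386]
ee_rot: [[-0.568, -0.823, 0.0], [-0.823, 0.568, -0.001], [0.0, -0.0, -1.0]]
wrist_force: [-0.3, -2.4, -0.3]
gripper_width: 0.146
gripper_force: 30.0
```

```bash
python3 st.py
python3 - <<'E'
from h import *
cv2.imwrite("pics/w3.png",cap("wrist")["frame"])
E
```

```text
t 17.1333 tcp [ 0.5298 -0.0802  0.1386] yaw -124.62 j [  8.8  17.9 -18.9   0.  -53.1 -43.4] F [-0.3 -2.4 -0.3] M [-0.73 -0.15 -0.05] w 12.7 gf 30.002238820306957 eff6 -0.62
to dial in tool xy [-0.0002  0.0003]
```

View pics/w3.png

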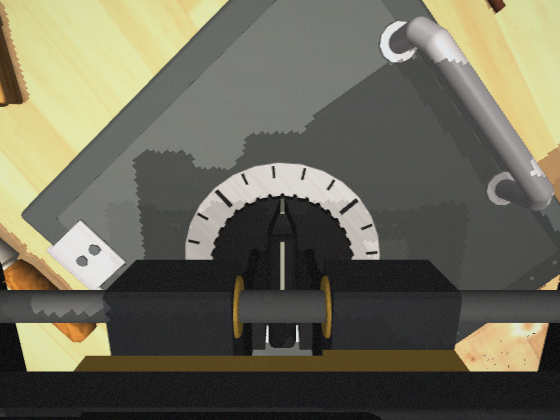

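Call:
apply_moves([
  [[0,0,0],6],
  [[0,0,0],5],
  [[0,0,0],2],
  [[0,0,0],0],
  [[0,0,0],0],
])

```text
time_s: 17.6
tcp_pos: [0.5298, -0.0802, 0.1386]
ee_rot: [[-0.735, -0.678, 0.0], [-0.678, 0.735, -0.001], [0.0, -0.0, -1.0]]
wrist_force: [-0.1, -3.6, -0.8]
gripper_width: 0.146
gripper_force: 30.0
```

```bash
python3 st.py
```

```text
t 17.6 tcp [ 0.5298 -0.0802  0.1386] yaw -137.34 j [  8.8  17.9 -18.9   0.  -53.1 -56.1] F [-0.1 -3.6 -0.8] M [-1.18 -0.26  0.  ] w 12.7 gf 30.000155442394316 eff6 -0.04
to dial in tool xy [-0.0002  0.0003]
```

Call:
apply_moves([
  [[0,0,0],-7],
  [[0,0,0],-7],
  [[0,0,0],-7],
  [[0,0,0],-7],
  [[0,0,0],-7],
])

```text
time_s: 18.02
tcp_pos: [0.5299, -0.0802, 0.1386]
ee_rot: [[-0.209, -0.978, 0.0], [-0.978, 0.209, -0.0], [0.0, -0.0, -1.0]]
wrist_force: [0.3, -4.4, -0.9]
gripper_width: 0.149
gripper_force: 30.0
```

Call:
apply_moves([
  [[0,0,0],-7],
  [[0,0,0],-7],
  [[0,0,0],-7],
  [[0,0,0],-7],
  [[0,0,0],-7],
])

```text
time_s: 18.43
tcp_pos: [0.53, -0.0802, 0.1386]
ee_rot: [[0.39, -0.921, 0.0], [-0.921, -0.39, -0.0], [0.001, -0.0, -1.0]]
wrist_force: [1.1, -4.8, -0.9]
gripper_width: 0.147
gripper_force: 30.0
```

Call:
apply_moves([
  [[0,0,0],-7],
  [[0,0,0],-7],
  [[0,0,0],-7],
  [[0,0,0],-7],
  [[0,0,0],-7],
])

```text
time_s: 18.85
tcp_pos: [0.5301, -0.0801, 0.1386]
ee_rot: [[0.848, -0.531, 0.001], [-0.531, -0.848, -0.0], [0.001, -0.0, -1.0]]
wrist_force: [-0.1, -4.0, -1.2]
gripper_width: 0.144
gripper_force: 30.0
```

Call:
apply_moves([
  [[0,0,0],-7],
  [[0,0,0],-7],
  [[0,0,0],-7],
  [[0,0,0],-7],
  [[0,0,0],-7],
])

```text
time_s: 19.27
tcp_pos: [0.5301, -0.08, 0.1386]
ee_rot: [[0.999, 0.051, 0.001], [0.051, -0.999, -0.0], [0.001, 0.0, -1.0]]
wrist_force: [1.2, -2.9, -0.7]
gripper_width: 0.149
gripper_force: 30.0
```

Call:
apply_moves([
  [[0,0,0],-7],
  [[0,0,0],-7],
  [[0,0,0],-7],
  [[0,0,0],-7],
  [[0,0,0],-7],
])

```text
time_s: 19.68
tcp_pos: [0.5301, -0.0799, 0.1386]
ee_rot: [[0.789, 0.615, 0.001], [0.615, -0.789, -0.0], [0.0, 0.0, -1.0]]
wrist_force: [1.2, -3.8, -1.2]
gripper_width: 0.149
gripper_force: 30.0
```

Call:
apply_moves([
  [[0,0,0],-7],
  [[0,0,0],-7],
  [[0,0,0],-7],
  [[0,0,0],-7],
  [[0,0,0],-7],
])

```text
time_s: 20.1
tcp_pos: [0.53, -0.0798, 0.1386]
ee_rot: [[0.293, 0.956, 0.0], [0.956, -0.293, -0.0], [0.0, 0.0, -1.0]]
wrist_force: [0.6, -2.4, -1.3]
gripper_width: 0.146
gripper_force: 30.0
```

Call:
apply_moves([
  [[0,0,0],-7],
  [[0,0,0],0],
])

```text
time_s: 20.27
tcp_pos: [0.53, -0.0798, 0.1386]
ee_rot: [[0.178, 0.984, 0.0], [0.984, -0.178, -0.0], [-0.0, 0.0, -1.0]]
wrist_force: [1.0, -2.9, -0.1]
gripper_width: 0.147
gripper_force: 30.0
```

```bash
python3 st.py
```

```text
t 20.2667 tcp [ 0.53   -0.0798  0.1386] yaw 79.74 j [  8.8  17.9 -18.9   0.  -53.1 160.9] F [ 1.  -2.9 -0.1] M [-1.01 -0.27  0.06] w 12.8 gf 29.9977272329852 eff6 0.57
to dial in tool xy [ 0.     -0.0003]
```

Call:
apply_moves([
  [[0,0,0],0],
  [[0,0,0],0],
  [[0,0,0],0],
  [[0,0,0],0],
  [[0,0,0],0],
], hand=0.087)

```text
time_s: 20.68
tcp_pos: [0.5297, -0.0795, 0.1385]
ee_rot: [[0.183, 0.983, -0.0], [0.983, -0.183, 0.0], [0.0, -0.0, -1.0]]
wrist_force: [-0.5, 1.0, -0.2]
gripper_width: 0.438
gripper_force: 0.0
```

Call:
apply_moves([
  [[0,0,0],1.25],
  [[0,0,0],7.15],
  [[0,0,0],7.15],
  [[0,0,0],7.15],
  [[0,0,0],7.15],
])

```text
time_s: 21.1
tcp_pos: [0.5297, -0.0797, 0.1386]
ee_rot: [[0.653, 0.757, -0.0], [0.757, -0.653, 0.0], [0.0, -0.0, -1.0]]
wrist_force: [-0.3, -1.1, -0.5]
gripper_width: 0.822
gripper_force: 0.0
```

Call:
apply_moves([
  [[0,0,0],7.15],
  [[0,0,0],7.15],
  [[0,0,0],7.15],
  [[0,0,0],7.15],
  [[0,0,0],7.15],
])

```text
time_s: 21.52
tcp_pos: [0.5298, -0.0797, 0.1386]
ee_rot: [[0.973, 0.233, -0.0], [0.233, -0.973, 0.0], [0.0, -0.0, -1.0]]
wrist_force: [0.2, -0.9, 0.4]
gripper_width: 0.993
gripper_force: 0.0
```

Call:
apply_moves([
  [[0,0,0],7.15],
  [[0,0,0],7.15],
  [[0,0,0],7.15],
  [[0,0,0],7.15],
  [[0,0,0],7.15],
])

```text
time_s: 21.93
tcp_pos: [0.5297, -0.0797, 0.1385]
ee_rot: [[0.925, -0.379, -0.0], [-0.379, -0.925, 0.0], [-0.0, -0.0, -1.0]]
wrist_force: [-0.8, 0.4, -0.4]
gripper_width: 1.0
gripper_force: 0.0
```

Call:
apply_moves([
  [[0,0,0],7.15],
  [[0,0,0],7.15],
  [[0,0,0],7.15],
  [[0,0,0],7.15],
  [[0,0,0],7.15],
])

```text
time_s: 22.35
tcp_pos: [0.5298, -0.0797, 0.1385]
ee_rot: [[0.529, -0.848, -0.0], [-0.848, -0.529, 0.0], [-0.0, -0.0, -1.0]]
wrist_force: [0.1, -0.6, -0.3]
gripper_width: 1.001
gripper_force: 0.0
```

Call:
apply_moves([
  [[0,0,0],7.15],
  [[0,0,0],7.15],
  [[0,0,0],7.15],
  [[0,0,0],7.15],
  [[0,0,0],7.15],
])

```text
time_s: 22.77
tcp_pos: [0.5298, -0.0797, 0.1385]
ee_rot: [[-0.066, -0.998, -0.0], [-0.998, 0.066, 0.0], [-0.0, 0.0, -1.0]]
wrist_force: [0.3, -0.1, 0.3]
gripper_width: 1.002
gripper_force: 0.0
```

Call:
apply_moves([
  [[0,0,0],7.15],
  [[0,0,0],0],
  [[0,0,0],0],
  [[0,0,0],0],
  [[0,0,0],0],
], hand=0)

```text
time_s: 23.18
tcp_pos: [0.5298, -0.0797, 0.1385]
ee_rot: [[-0.181, -0.984, -0.0], [-0.984, 0.181, 0.0], [-0.0, 0.0, -1.0]]
wrist_force: [0.3, 0.2, -0.3]
gripper_width: 0.705
gripper_force: 0.0
```

Call:
apply_moves([
  [[0,0,0],0],
  [[0,0,0],0],
  [[0,0,0],0],
  [[0,0,0],0],
  [[0,0,0],0],
])

```text
time_s: 23.6
tcp_pos: [0.5298, -0.0797, 0.1386]
ee_rot: [[-0.182, -0.983, 0.0], [-0.983, 0.182, 0.0], [-0.0, -0.0, -1.0]]
wrist_force: [0.4, -0.6, 0.5]
gripper_width: 0.325
gripper_force: 0.0
```

Call:
apply_moves([
  [[0,0,0],0],
  [[0,0,0],0],
  [[0,0,0],0],
])

```text
time_s: 23.85
tcp_pos: [0.53, -0.0798, 0.1386]
ee_rot: [[-0.182, -0.983, 0.0], [-0.983, 0.182, -0.0], [0.0, -0.0, -1.0]]
wrist_force: [0.4, -0.2, -0.1]
gripper_width: 0.147
gripper_force: 30.0
```

```bash
python3 st.py
```

```text
t 23.85 tcp [ 0.53   -0.0798  0.1386] yaw -100.49 j [  8.8  17.9 -18.9   0.  -53.1 -19.3] F [ 0.4 -0.2 -0.1] M [-0.09 -0.12  0.05] w 12.8 gf 29.999670647084713 eff6 -0.04
to dial in tool xy [0.0001 0.0003]
```

Call:
apply_moves([
  [[0,0,0],-7],
  [[0,0,0],-7],
  [[0,0,0],-7],
  [[0,0,0],-7],
  [[0,0,0],-7],
])

```text
time_s: 24.27
tcp_pos: [0.5298, -0.0798, 0.1386]
ee_rot: [[0.42, -0.908, 0.0], [-0.908, -0.42, -0.0], [0.0, -0.0, -1.0]]
wrist_force: [-0.2, 0.1, -0.1]
gripper_width: 0.148
gripper_force: 30.0
```

Call:
apply_moves([
  [[0,0,0],-7],
  [[0,0,0],-7],
  [[0,0,0],-7],
  [[0,0,0],-7],
  [[0,0,0],-7],
])

```text
time_s: 24.68
tcp_pos: [0.5297, -0.0799, 0.1386]
ee_rot: [[0.864, -0.503, -0.0], [-0.503, -0.864, -0.0], [-0.0, 0.0, -1.0]]
wrist_force: [-0.6, -0.5, 0.2]
gripper_width: 0.146
gripper_force: 30.0
```

Call:
apply_moves([
  [[0,0,0],-7],
  [[0,0,0],-7],
  [[0,0,0],-7],
  [[0,0,0],-7],
  [[0,0,0],-7],
])

```text
time_s: 25.1
tcp_pos: [0.5296, -0.0801, 0.1385]
ee_rot: [[0.996, 0.084, -0.0], [0.084, -0.996, -0.001], [-0.0, 0.0, -1.0]]
wrist_force: [-0.1, -1.2, 0.4]
gripper_width: 0.152
gripper_force: 30.0
```

Call:
apply_moves([
  [[0,0,0],-7],
  [[0,0,0],-7],
  [[0,0,0],-7],
  [[0,0,0],-7],
  [[0,0,0],-7],
])

```text
time_s: 25.52
tcp_pos: [0.5297, -0.0803, 0.1386]
ee_rot: [[0.768, 0.64, -0.0], [0.64, -0.768, -0.001], [-0.001, 0.0, -1.0]]
wrist_force: [0.5, -2.2, -0.1]
gripper_width: 0.149
gripper_force: 30.0
```

Call:
apply_moves([
  [[0,0,0],-7],
  [[0,0,0],-7],
  [[0,0,0],-7],
  [[0,0,0],-7],
  [[0,0,0],-7],
])

```text
time_s: 25.93
tcp_pos: [0.5299, -0.0804, 0.1385]
ee_rot: [[0.262, 0.965, 0.0], [0.965, -0.262, -0.001], [-0.001, 0.0, -1.0]]
wrist_force: [1.1, -2.3, -1.0]
gripper_width: 0.143
gripper_force: 30.0
```

Call:
apply_moves([
  [[0,0,0],-7],
  [[0,0,0],0],
])

```text
time_s: 26.1
tcp_pos: [0.53, -0.0804, 0.1386]
ee_rot: [[0.146, 0.989, 0.0], [0.989, -0.146, -0.001], [-0.001, 0.0, -1.0]]
wrist_force: [0.7, -4.0, -0.7]
gripper_width: 0.146
gripper_force: 30.0
```

```bash
python3 st.py
```

```text
t 26.1 tcp [ 0.53   -0.0804  0.1386] yaw 81.61 j [ 8.800e+00  1.790e+01 -1.890e+01  1.000e-01 -5.310e+01  1.628e+02] F [ 0.7 -4.  -0.7] M [-1.12 -0.32  0.08] w 12.7 gf 29.99746163841337 eff6 0.6
to dial in tool xy [ 0.0005 -0.0003]
```

Call:
apply_moves([
  [[0,0,0],0],
  [[0,0,0],0],
  [[0,0,0],0],
  [[0,0,0],0],
  [[0,0,0],0],
], hand=0.087)

```text
time_s: 26.52
tcp_pos: [0.5298, -0.0795, 0.1386]
ee_rot: [[0.148, 0.989, 0.0], [0.989, -0.148, 0.0], [0.0, 0.0, -1.0]]
wrist_force: [0.4, 0.9, -0.8]
gripper_width: 0.439
gripper_force: 0.0
```

Call:
apply_moves([
  [[0,0,0],1.25],
  [[0,0,0],7.15],
  [[0,0,0],7.15],
  [[0,0,0],7.15],
  [[0,0,0],7.15],
])

```text
time_s: 26.93
tcp_pos: [0.5298, -0.0796, 0.1385]
ee_rot: [[0.626, 0.779, -0.0], [0.779, -0.626, 0.0], [0.0, -0.0, -1.0]]
wrist_force: [1.0, 0.1, 0.3]
gripper_width: 0.821
gripper_force: 0.0
```

Call:
apply_moves([
  [[0,0,0],7.15],
  [[0,0,0],7.15],
  [[0,0,0],7.15],
  [[0,0,0],7.15],
  [[0,0,0],7.15],
])

```text
time_s: 27.35
tcp_pos: [0.5298, -0.0797, 0.1386]
ee_rot: [[0.964, 0.267, 0.0], [0.267, -0.964, 0.0], [0.0, -0.0, -1.0]]
wrist_force: [-0.4, -0.1, 1.0]
gripper_width: 0.994
gripper_force: 0.0
```

Call:
apply_moves([
  [[0,0,0],7.15],
  [[0,0,0],7.15],
  [[0,0,0],7.15],
  [[0,0,0],7.15],
  [[0,0,0],7.15],
])

```text
time_s: 27.77
tcp_pos: [0.5298, -0.0797, 0.1386]
ee_rot: [[0.938, -0.347, 0.0], [-0.347, -0.938, 0.0], [-0.0, -0.0, -1.0]]
wrist_force: [-0.3, 0.1, 0.4]
gripper_width: 0.999
gripper_force: 0.0
```

Call:
apply_moves([
  [[0,0,0],7.15],
  [[0,0,0],7.15],
  [[0,0,0],7.15],
  [[0,0,0],7.15],
  [[0,0,0],7.15],
])

```text
time_s: 28.18
tcp_pos: [0.5298, -0.0797, 0.1386]
ee_rot: [[0.559, -0.829, -0.0], [-0.829, -0.559, 0.0], [-0.0, -0.0, -1.0]]
wrist_force: [-0.2, 0.2, 1.0]
gripper_width: 0.994
gripper_force: 0.0
```

Call:
apply_moves([
  [[0,0,0],7.15],
  [[0,0,0],7.15],
  [[0,0,0],7.15],
  [[0,0,0],7.15],
  [[0,0,0],7.15],
])

```text
time_s: 28.6
tcp_pos: [0.5298, -0.0797, 0.1386]
ee_rot: [[-0.031, -1.0, -0.0], [-1.0, 0.031, 0.0], [-0.0, 0.0, -1.0]]
wrist_force: [-0.3, 0.6, 1.0]
gripper_width: 0.996
gripper_force: 0.0
```

Call:
apply_moves([
  [[0,0,0],7.15],
  [[0,0,0],0],
  [[0,0,0],0],
  [[0,0,0],0],
  [[0,0,0],0],
], hand=0)

```text
time_s: 29.02
tcp_pos: [0.5298, -0.0797, 0.1386]
ee_rot: [[-0.146, -0.989, 0.0], [-0.989, 0.146, 0.0], [-0.0, -0.0, -1.0]]
wrist_force: [0.1, 0.2, 0.3]
gripper_width: 0.708
gripper_force: 0.0
```

Call:
apply_moves([
  [[0,0,0],0],
  [[0,0,0],0],
  [[0,0,0],0],
  [[0,0,0],0],
  [[0,0,0],0],
])

```text
time_s: 29.43
tcp_pos: [0.5298, -0.0797, 0.1386]
ee_rot: [[-0.148, -0.989, -0.0], [-0.989, 0.148, -0.0], [0.0, 0.0, -1.0]]
wrist_force: [-0.5, -0.8, -0.4]
gripper_width: 0.328
gripper_force: 0.0
```

Call:
apply_moves([
  [[0,0,0],0],
  [[0,0,0],0],
  [[0,0,0],0],
])

```text
time_s: 29.68
tcp_pos: [0.53, -0.0798, 0.1386]
ee_rot: [[-0.148, -0.989, 0.0], [-0.989, 0.148, -0.0], [0.0, -0.0, -1.0]]
wrist_force: [0.4, -0.1, -0.1]
gripper_width: 0.146
gripper_force: 30.0
```

```bash
python3 st.py
```

```text
t 29.6833 tcp [ 0.53   -0.0798  0.1386] yaw -98.5 j [  8.8  17.9 -18.9   0.  -53.1 -17.3] F [ 0.4 -0.1 -0.1] M [-0.07 -0.1   0.05] w 12.7 gf 30.000045388005674 eff6 -0.02
to dial in tool xy [0.0001 0.0003]
```

Call:
apply_moves([
  [[0,0,0],-6.9],
  [[0,0,0],-7],
  [[0,0,0],-7],
  [[0,0,0],-7],
  [[0,0,0],-7],
])

```text
time_s: 30.1
tcp_pos: [0.5298, -0.0798, 0.1386]
ee_rot: [[0.449, -0.893, -0.0], [-0.893, -0.449, 0.0], [-0.0, -0.0, -1.0]]
wrist_force: [-0.2, -0.8, -0.3]
gripper_width: 0.147
gripper_force: 30.0
```

Call:
apply_moves([
  [[0,0,0],-7],
  [[0,0,0],-6],
  [[0,0,0],-3],
  [[0,0,0],0],
  [[0,0,0],0],
])

```text
time_s: 30.52
tcp_pos: [0.5297, -0.0799, 0.1386]
ee_rot: [[0.673, -0.739, -0.0], [-0.739, -0.673, -0.0], [0.0, 0.0, -1.0]]
wrist_force: [-0.7, -0.2, -0.5]
gripper_width: 0.145
gripper_force: 30.0
```

```bash
python3 st.py
python3 - <<'E'
from h import *
cv2.imwrite("pics/w4.png",cap("wrist")["frame"])
E
```

```text
t 30.5167 tcp [ 0.5297 -0.0799  0.1386] yaw -47.67 j [  8.8  17.9 -18.9   0.  -53.1  33.5] F [-0.7 -0.2 -0.5] M [-0.27  0.16  0.06] w 12.6 gf 29.99996821861714 eff6 -0.02
to dial in tool xy [-0.0001 -0.    ]
```

View pics/w4.png

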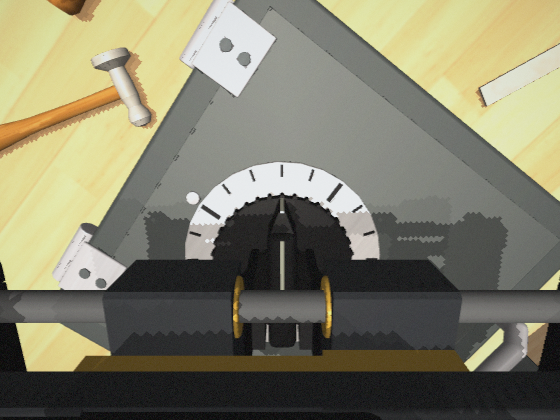

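Call:
apply_moves([
  [[0,0,0],7],
  [[0,0,0],7],
  [[0,0,0],7],
  [[0,0,0],7],
  [[0,0,0],7],
])

```text
time_s: 30.98
tcp_pos: [0.5299, -0.0798, 0.1386]
ee_rot: [[0.122, -0.993, 0.0], [-0.993, -0.122, -0.0], [0.0, -0.0, -1.0]]
wrist_force: [0.3, -0.4, -0.6]
gripper_width: 0.148
gripper_force: 30.0
```

Call:
apply_moves([
  [[0,0,0],7],
  [[0,0,0],7],
  [[0,0,0],7],
  [[0,0,0],7],
  [[0,0,0],7],
])

```text
time_s: 31.4
tcp_pos: [0.5301, -0.0798, 0.1386]
ee_rot: [[-0.469, -0.883, 0.001], [-0.883, 0.469, -0.0], [-0.0, -0.001, -1.0]]
wrist_force: [0.9, -1.1, -0.7]
gripper_width: 0.145
gripper_force: 30.0
```

Call:
apply_moves([
  [[0,0,0],7],
  [[0,0,0],7],
  [[0,0,0],7],
  [[0,0,0],7],
  [[0,0,0],7],
])

```text
time_s: 31.82
tcp_pos: [0.5302, -0.0799, 0.1386]
ee_rot: [[-0.891, -0.454, 0.001], [-0.454, 0.891, -0.0], [-0.001, -0.001, -1.0]]
wrist_force: [0.6, -1.5, -1.0]
gripper_width: 0.146
gripper_force: 30.0
```

Call:
apply_moves([
  [[0,0,0],5],
  [[0,0,0],3],
  [[0,0,0],2],
  [[0,0,0],1],
  [[0,0,0],1],
])

```text
time_s: 32.23
tcp_pos: [0.5303, -0.08, 0.1386]
ee_rot: [[-0.964, -0.264, 0.001], [-0.264, 0.964, -0.0], [-0.001, -0.001, -1.0]]
wrist_force: [1.6, -3.1, -2.1]
gripper_width: 0.146
gripper_force: 30.0
```

```bash
python3 st.py
```

```text
t 32.2333 tcp [ 0.5303 -0.08    0.1386] yaw -164.67 j [  8.8  17.9 -18.9   0.  -53.1 -83.5] F [ 1.6 -3.1 -2.1] M [-0.66 -0.54  0.07] w 12.7 gf 29.995541777461767 eff6 0.01
to dial in tool xy [0.0005 0.0003]
```

Call:
apply_moves([
  [[0,0,0],1],
  [[0,0,0],1],
  [[0,0,0],1],
  [[0,0,0],1],
  [[0,0,0],1],
])

```text
time_s: 32.65
tcp_pos: [0.5302, -0.0799, 0.1386]
ee_rot: [[-0.984, -0.179, 0.001], [-0.179, 0.984, -0.0], [-0.001, -0.0, -1.0]]
wrist_force: [4.0, -3.5, -3.8]
gripper_width: 0.148
gripper_force: 30.0
```

```bash
python3 st.py
```

```text
t 32.65 tcp [ 0.5302 -0.0799  0.1386] yaw -169.7 j [  8.8  17.9 -18.9   0.  -53.1 -88.5] F [ 4.  -3.5 -3.8] M [-1.3  -1.06  0.12] w 12.9 gf 29.998876489698887 eff6 0.01
to dial in tool xy [0.0005 0.0002]
```

Call:
apply_moves([
  [[0,0,0],1],
  [[0,0,0],1],
  [[0,0,0],1],
  [[0,0,0],1],
  [[0,0,0],1],
])

```text
time_s: 33.07
tcp_pos: [0.5302, -0.08, 0.1386]
ee_rot: [[-0.996, -0.092, 0.001], [-0.092, 0.996, -0.0], [-0.001, -0.0, -1.0]]
wrist_force: [3.9, -3.5, -3.4]
gripper_width: 0.146
gripper_force: 30.0
```

```bash
python3 st.py
```

```text
t 33.0667 tcp [ 0.5302 -0.08    0.1386] yaw -174.7 j [  8.8  17.9 -18.9   0.  -53.1 -93.5] F [ 3.9 -3.5 -3.4] M [-1.28 -1.11  0.15] w 12.7 gf 29.999168207868934 eff6 0.02
to dial in tool xy [0.0005 0.0002]
```

Call:
apply_moves([
  [[0,0,0],0.8],
  [[0,0,0],0.8],
  [[0,0,0],0.8],
  [[0,0,0],0.8],
  [[0,0,0],0.8],
])

```text
time_s: 33.48
tcp_pos: [0.5302, -0.08, 0.1386]
ee_rot: [[-1.0, -0.023, 0.001], [-0.023, 1.0, -0.0], [-0.001, -0.0, -1.0]]
wrist_force: [2.6, -3.4, -3.4]
gripper_width: 0.145
gripper_force: 30.0
```

```bash
python3 st.py
```

```text
t 33.4833 tcp [ 0.5302 -0.08    0.1386] yaw -178.69 j [  8.8  17.9 -18.9   0.  -53.1 -97.5] F [ 2.6 -3.4 -3.4] M [-1.33 -1.06  0.09] w 12.6 gf 29.99900202266872 eff6 -0.01
to dial in tool xy [0.0005 0.0002]
```

Call:
apply_moves([
  [[0,0,0],0.8],
  [[0,0,0],0.8],
  [[0,0,0],0.8],
  [[0,0,0],0.8],
  [[0,0,0],0.8],
])

```text
time_s: 33.9
tcp_pos: [0.5302, -0.08, 0.1386]
ee_rot: [[-0.999, 0.047, 0.001], [0.047, 0.999, -0.0], [-0.001, -0.0, -1.0]]
wrist_force: [3.9, -4.2, -2.9]
gripper_width: 0.148
gripper_force: 30.0
```

```bash
python3 st.py
```

```text
t 33.9 tcp [ 0.5302 -0.08    0.1386] yaw 177.31 j [   8.8   17.9  -18.9    0.   -53.1 -101.5] F [ 3.9 -4.2 -2.9] M [-1.36 -1.17  0.09] w 12.9 gf 29.998978776857257 eff6 -0.01
to dial in tool xy [0.0005 0.0002]
```

Call:
apply_moves([
  [[0,0,0],0.8],
  [[0,0,0],0.8],
  [[0,0,0],0.8],
  [[0,0,0],0.8],
  [[0,0,0],0.8],
])

```text
time_s: 34.32
tcp_pos: [0.5303, -0.08, 0.1386]
ee_rot: [[-0.993, 0.116, 0.001], [0.116, 0.993, -0.0], [-0.001, -0.0, -1.0]]
wrist_force: [4.0, -3.5, -3.2]
gripper_width: 0.149
gripper_force: 30.0
```

```bash
python3 st.py
```

```text
t 34.3167 tcp [ 0.5303 -0.08    0.1386] yaw 173.31 j [   8.8   17.9  -18.9    0.   -53.1 -105.5] F [ 4.  -3.5 -3.2] M [-1.3  -1.11  0.1 ] w 12.9 gf 29.999069930054247 eff6 -0.0
to dial in tool xy [0.0006 0.0002]
```

Call:
apply_moves([
  [[0,0,0],0.8],
  [[0,0,0],0.8],
  [[0,0,0],0.8],
  [[0,0,0],0.8],
  [[0,0,0],0.8],
])

```text
time_s: 34.73
tcp_pos: [0.5302, -0.08, 0.1386]
ee_rot: [[-0.983, 0.185, 0.001], [0.185, 0.983, -0.0], [-0.001, -0.0, -1.0]]
wrist_force: [3.4, -3.4, -3.4]
gripper_width: 0.147
gripper_force: 30.0
```

```bash
python3 st.py
```

```text
t 34.7333 tcp [ 0.5302 -0.08    0.1386] yaw 169.31 j [   8.8   17.9  -18.9    0.   -53.1 -109.5] F [ 3.4 -3.4 -3.4] M [-1.39 -1.14  0.07] w 12.8 gf 29.998911721631885 eff6 -0.0
to dial in tool xy [0.0006 0.0001]
```

Call:
apply_moves([
  [[0,0,0],0.8],
  [[0,0,0],0.8],
  [[0,0,0],0.8],
  [[0,0,0],0.8],
  [[0,0,0],0.8],
])

```text
time_s: 35.15
tcp_pos: [0.5302, -0.0801, 0.1386]
ee_rot: [[-0.967, 0.254, 0.001], [0.254, 0.967, -0.001], [-0.001, -0.0, -1.0]]
wrist_force: [2.8, -4.5, -2.9]
gripper_width: 0.148
gripper_force: 30.0
```

```bash
python3 st.py
```

```text
t 35.15 tcp [ 0.5302 -0.0801  0.1386] yaw 165.31 j [   8.8   17.9  -18.9    0.   -53.1 -113.5] F [ 2.8 -4.5 -2.9] M [-1.42 -1.11  0.09] w 12.9 gf 29.998902794905007 eff6 -0.01
to dial in tool xy [0.0006 0.0001]
```

Call:
apply_moves([
  [[0,0,0],0.8],
  [[0,0,0],0.8],
  [[0,0,0],0.8],
  [[0,0,0],0.8],
  [[0,0,0],0.8],
])

```text
time_s: 35.57
tcp_pos: [0.5302, -0.0801, 0.1386]
ee_rot: [[-0.947, 0.32, 0.001], [0.32, 0.947, -0.001], [-0.001, -0.0, -1.0]]
wrist_force: [4.3, -4.0, -2.6]
gripper_width: 0.146
gripper_force: 30.0
```

```bash
python3 st.py
```

```text
t 35.5667 tcp [ 0.5302 -0.0801  0.1386] yaw 161.31 j [   8.8   17.9  -18.9    0.   -53.1 -117.5] F [ 4.3 -4.  -2.6] M [-1.37 -1.17  0.08] w 12.7 gf 29.998964513652027 eff6 0.0
to dial in tool xy [0.0006 0.0001]
```

Call:
apply_moves([
  [[0,0,0],0.8],
  [[0,0,0],0.8],
  [[0,0,0],0.8],
  [[0,0,0],0.8],
  [[0,0,0],0.8],
])

```text
time_s: 35.98
tcp_pos: [0.5302, -0.0801, 0.1386]
ee_rot: [[-0.923, 0.386, 0.001], [0.386, 0.923, -0.001], [-0.001, -0.0, -1.0]]
wrist_force: [3.6, -5.8, -4.1]
gripper_width: 0.15
gripper_force: 30.0
```

```bash
python3 st.py
```

```text
t 35.9833 tcp [ 0.5302 -0.0801  0.1386] yaw 157.31 j [   8.8   17.9  -18.9    0.   -53.1 -121.5] F [ 3.6 -5.8 -4.1] M [-1.46 -1.16  0.1 ] w 13.0 gf 29.998880429193377 eff6 -0.0
to dial in tool xy [0.0006 0.0001]
```

Call:
apply_moves([
  [[0,0,0],0.8],
  [[0,0,0],0.8],
  [[0,0,0],0.8],
  [[0,0,0],0.8],
  [[0,0,0],0.8],
])

```text
time_s: 36.4
tcp_pos: [0.5302, -0.0801, 0.1386]
ee_rot: [[-0.893, 0.449, 0.001], [0.449, 0.893, -0.001], [-0.001, -0.0, -1.0]]
wrist_force: [3.2, -3.6, -2.7]
gripper_width: 0.149
gripper_force: 30.0
```

```bash
python3 st.py
```

```text
t 36.4 tcp [ 0.5302 -0.0801  0.1386] yaw 153.31 j [ 8.800e+00  1.790e+01 -1.890e+01  1.000e-01 -5.310e+01 -1.255e+02] F [ 3.2 -3.6 -2.7] M [-1.45 -1.11  0.14] w 13.0 gf 29.99890377279371 eff6 -0.02
to dial in tool xy [0.0006 0.0001]
```

Call:
apply_moves([
  [[0,0,0],0.8],
  [[0,0,0],0.8],
  [[0,0,0],0.8],
  [[0,0,0],0.8],
  [[0,0,0],0.8],
])

```text
time_s: 36.82
tcp_pos: [0.5302, -0.0802, 0.1386]
ee_rot: [[-0.86, 0.51, 0.001], [0.51, 0.86, -0.001], [-0.001, -0.0, -1.0]]
wrist_force: [3.4, -5.3, -3.3]
gripper_width: 0.147
gripper_force: 30.0
```

```bash
python3 st.py
```

```text
t 36.8167 tcp [ 0.5302 -0.0802  0.1386] yaw 149.31 j [ 8.800e+00  1.790e+01 -1.890e+01  1.000e-01 -5.310e+01 -1.295e+02] F [ 3.4 -5.3 -3.3] M [-1.53 -1.18  0.11] w 12.8 gf 29.99821578618139 eff6 0.0
to dial in tool xy [0.0006 0.0001]
```

Call:
apply_moves([
  [[0,0,0],0.8],
  [[0,0,0],0.8],
  [[0,0,0],0.8],
  [[0,0,0],0.8],
  [[0,0,0],0.8],
])

```text
time_s: 37.23
tcp_pos: [0.5302, -0.0802, 0.1386]
ee_rot: [[-0.822, 0.569, 0.001], [0.569, 0.822, -0.001], [-0.001, -0.0, -1.0]]
wrist_force: [2.7, -4.9, -2.8]
gripper_width: 0.144
gripper_force: 30.0
```

```bash
python3 st.py
```

```text
t 37.2333 tcp [ 0.5302 -0.0802  0.1386] yaw 145.31 j [ 8.800e+00  1.790e+01 -1.890e+01  1.000e-01 -5.310e+01 -1.335e+02] F [ 2.7 -4.9 -2.8] M [-1.55 -1.13  0.08] w 12.5 gf 29.99889923259616 eff6 -0.0
to dial in tool xy [0.0006 0.    ]
```

Call:
apply_moves([
  [[0,0,0],0.8],
  [[0,0,0],0.8],
  [[0,0,0],0.8],
  [[0,0,0],0.8],
  [[0,0,0],0.8],
])

```text
time_s: 37.65
tcp_pos: [0.5302, -0.0802, 0.1386]
ee_rot: [[-0.781, 0.625, 0.001], [0.625, 0.781, -0.001], [-0.001, -0.0, -1.0]]
wrist_force: [3.1, -4.5, -4.4]
gripper_width: 0.145
gripper_force: 30.0
```

```bash
python3 st.py
```

```text
t 37.65 tcp [ 0.5302 -0.0802  0.1386] yaw 141.31 j [ 8.800e+00  1.790e+01 -1.890e+01  1.000e-01 -5.310e+01 -1.375e+02] F [ 3.1 -4.5 -4.4] M [-1.6  -1.15  0.13] w 12.7 gf 29.998865858651698 eff6 -0.01
to dial in tool xy [0.0006 0.    ]
```

Call:
apply_moves([
  [[0,0,0],0.8],
  [[0,0,0],0.8],
  [[0,0,0],0.8],
  [[0,0,0],0.8],
  [[0,0,0],0.8],
])

```text
time_s: 38.07
tcp_pos: [0.5301, -0.0802, 0.1386]
ee_rot: [[-0.735, 0.678, 0.001], [0.678, 0.735, -0.001], [-0.001, -0.0, -1.0]]
wrist_force: [3.4, -5.2, -3.3]
gripper_width: 0.146
gripper_force: 30.0
```

```bash
python3 st.py
```

```text
t 38.0667 tcp [ 0.5301 -0.0802  0.1386] yaw 137.31 j [ 8.800e+00  1.790e+01 -1.890e+01  1.000e-01 -5.310e+01 -1.415e+02] F [ 3.4 -5.2 -3.3] M [-1.59 -1.12  0.13] w 12.7 gf 30.000122766941786 eff6 -0.01
to dial in tool xy [ 0.0006 -0.    ]
```

Call:
apply_moves([
  [[0,0,0],0.8],
  [[0,0,0],0.8],
  [[0,0,0],0.8],
  [[0,0,0],0.8],
  [[0,0,0],0.8],
])

```text
time_s: 38.48
tcp_pos: [0.5301, -0.0802, 0.1386]
ee_rot: [[-0.686, 0.728, 0.001], [0.728, 0.686, -0.001], [-0.001, 0.0, -1.0]]
wrist_force: [3.4, -4.3, -3.9]
gripper_width: 0.145
gripper_force: 30.0
```

```bash
python3 st.py
```

```text
t 38.4833 tcp [ 0.5301 -0.0802  0.1386] yaw 133.3 j [ 8.800e+00  1.790e+01 -1.890e+01  1.000e-01 -5.310e+01 -1.455e+02] F [ 3.4 -4.3 -3.9] M [-1.64 -1.11  0.11] w 12.6 gf 29.99877812806517 eff6 0.01
to dial in tool xy [ 0.0006 -0.    ]
```

Call:
apply_moves([
  [[0,0,0],0.8],
  [[0,0,0],0.8],
  [[0,0,0],0.8],
  [[0,0,0],0.8],
  [[0,0,0],0.8],
])

```text
time_s: 38.9
tcp_pos: [0.5301, -0.0802, 0.1386]
ee_rot: [[-0.633, 0.774, 0.001], [0.774, 0.633, -0.001], [-0.001, 0.0, -1.0]]
wrist_force: [3.9, -5.6, -3.0]
gripper_width: 0.149
gripper_force: 30.0
```

```bash
python3 st.py
```

```text
t 38.9 tcp [ 0.5301 -0.0802  0.1386] yaw 129.27 j [   8.8   17.9  -18.9    0.   -53.1 -149.5] F [ 3.9 -5.6 -3. ] M [-1.57 -1.11 -0.02] w 12.9 gf 29.99869576189667 eff6 0.15
to dial in tool xy [ 0.0006 -0.0001]
```

Call:
apply_moves([
  [[0,0,0],0.5],
  [[0,0,0],0.5],
  [[0,0,0],0.5],
  [[0,0,0],0.5],
])

```text
time_s: 39.23
tcp_pos: [0.5301, -0.0802, 0.1386]
ee_rot: [[-0.606, 0.795, 0.001], [0.795, 0.606, -0.001], [-0.001, 0.0, -1.0]]
wrist_force: [3.4, -5.1, -3.4]
gripper_width: 0.146
gripper_force: 30.0
```

```bash
python3 st.py
```

```text
t 39.2333 tcp [ 0.5301 -0.0802  0.1386] yaw 127.31 j [ 8.800e+00  1.790e+01 -1.890e+01  1.000e-01 -5.310e+01 -1.515e+02] F [ 3.4 -5.1 -3.4] M [-1.6  -1.12  0.06] w 12.7 gf 29.9992450280115 eff6 0.01
to dial in tool xy [ 0.0006 -0.0001]
```

Call:
apply_moves([
  [[0,0,0],0.6],
  [[0,0,0],0.6],
  [[0,0,0],0.6],
  [[0,0,0],0.6],
])

```text
time_s: 39.57
tcp_pos: [0.5301, -0.0802, 0.1386]
ee_rot: [[-0.572, 0.82, 0.001], [0.82, 0.572, -0.001], [-0.001, 0.0, -1.0]]
wrist_force: [4.2, -4.5, -3.5]
gripper_width: 0.145
gripper_force: 30.0
```

```bash
python3 st.py
```

```text
t 39.5667 tcp [ 0.5301 -0.0802  0.1386] yaw 124.91 j [ 8.800e+00  1.790e+01 -1.890e+01  1.000e-01 -5.310e+01 -1.539e+02] F [ 4.2 -4.5 -3.5] M [-1.63 -1.14  0.08] w 12.6 gf 29.999074721708894 eff6 0.02
to dial in tool xy [ 0.0006 -0.0001]
```

Call:
apply_moves([
  [[0,0,0],0.6],
  [[0,0,0],0.6],
  [[0,0,0],0.6],
  [[0,0,0],0.6],
  [[0,0,0],0.6],
])

```text
time_s: 39.98
tcp_pos: [0.5301, -0.0802, 0.1386]
ee_rot: [[-0.53, 0.848, 0.0], [0.848, 0.53, -0.001], [-0.001, -0.0, -1.0]]
wrist_force: [2.7, -4.3, -4.0]
gripper_width: 0.145
gripper_force: 30.0
```

```bash
python3 st.py
```

```text
t 39.9833 tcp [ 0.5301 -0.0802  0.1386] yaw 122.0 j [ 8.800e+00  1.790e+01 -1.890e+01  1.000e-01 -5.310e+01 -1.568e+02] F [ 2.7 -4.3 -4. ] M [-1.64 -1.04  0.49] w 12.6 gf 30.00044039916247 eff6 -0.38
to dial in tool xy [ 0.0006 -0.0001]
```

Call:
apply_moves([
  [[0,0,0],0],
  [[0,0,0],0],
  [[0,0,0],0],
  [[0,0,0],0],
  [[0,0,0],0],
], hand=0.05)

```text
time_s: 40.4
tcp_pos: [0.5295, -0.0795, 0.1386]
ee_rot: [[-0.53, 0.848, -0.0], [0.848, 0.53, 0.0], [0.001, -0.0, -1.0]]
wrist_force: [-0.0, -0.6, 0.2]
gripper_width: 0.44
gripper_force: 0.0
```

Call:
apply_moves([
  [[0,0,-0.02],0],
  [[0,0,-0.04],0],
  [[0.016,-0.033,-0.005],0],
  [[0.016,-0.033,-0.005],0],
  [[0.016,-0.033,0],0],
])

```text
time_s: 40.82
tcp_pos: [0.4198, -0.0914, 0.2096]
ee_rot: [[-0.53, 0.848, 0.002], [0.848, 0.53, 0.0], [-0.001, 0.002, -1.0]]
wrist_force: [-0.3, 1.2, -1.2]
gripper_width: 0.57
gripper_force: 0.0
```

Call:
apply_moves([
  [[0,0,0],-7],
  [[0,0,0],-7],
  [[0,0,0],-7],
  [[0,0,0],-7],
  [[0,0,0],-7],
])

```text
time_s: 41.23
tcp_pos: [0.4201, -0.0914, 0.2088]
ee_rot: [[-0.923, 0.385, 0.0], [0.385, 0.923, 0.0], [-0.0, 0.0, -1.0]]
wrist_force: [0.3, 0.3, 0.2]
gripper_width: 0.567
gripper_force: 0.0
```

Call:
apply_moves([
  [[0,0,0],-7],
  [[0,0,0],-7],
  [[0,0,0],-7],
  [[0,0,0],-7],
  [[0,0,0],-7],
])

```text
time_s: 41.65
tcp_pos: [0.4201, -0.0913, 0.2086]
ee_rot: [[-0.977, -0.214, -0.0], [-0.214, 0.977, 0.0], [0.0, 0.0, -1.0]]
wrist_force: [-0.4, -0.3, -0.5]
gripper_width: 0.57
gripper_force: 0.0
```

Call:
apply_moves([
  [[0,0,0],-7],
  [[0,0,0],-7],
  [[0,0,0],-7],
  [[0,0,0],-7],
  [[0,0,0],-7],
])

```text
time_s: 42.07
tcp_pos: [0.4201, -0.0913, 0.2086]
ee_rot: [[-0.678, -0.735, -0.0], [-0.735, 0.678, 0.0], [-0.0, 0.0, -1.0]]
wrist_force: [0.5, 0.3, 0.4]
gripper_width: 0.574
gripper_force: 0.0
```

Call:
apply_moves([
  [[0,0,0],-7],
  [[0,0,0],-7],
  [[0,0,0],-7],
  [[0,0,0],-7],
  [[0,0,0],-7],
])

```text
time_s: 42.48
tcp_pos: [0.4201, -0.0913, 0.2086]
ee_rot: [[-0.133, -0.991, -0.0], [-0.991, 0.133, 0.0], [-0.0, 0.0, -1.0]]
wrist_force: [0.0, 0.7, 0.7]
gripper_width: 0.575
gripper_force: 0.0
```

Call:
apply_moves([
  [[0,0,0],-7],
  [[0,0,0],-7],
  [[0,0,0],0],
])

```text
time_s: 42.73
tcp_pos: [0.4202, -0.0913, 0.2086]
ee_rot: [[0.106, -0.994, -0.0], [-0.994, -0.106, 0.0], [-0.0, 0.0, -1.0]]
wrist_force: [-0.1, -0.4, -0.1]
gripper_width: 0.576
gripper_force: 0.0
```

```bash
sed -i 's/.5297,-.0798/.4204,-.0919/;s/to dial/to handle/' st.py; python3 st.py
python3 - <<'E'
from h import *
P,R=meas(ts=("lid_handle",))
cv2.imwrite("pics/w5.png",P["wrist"]["frame"])
print(proj(P["wrist"],[.4204,-.0919,.155]))
E
```

```text
t 42.7333 tcp [ 0.4202 -0.0913  0.2086] yaw -83.9 j [  9.5   3.4 -26.4  -0.  -60.2  -3.4] F [-0.1 -0.4 -0.1] M [-0.04  0.17 -0.02] w 50.1 gf 0.0 eff6 0.71
to handle in tool xy [ 0.0006 -0.0002]
lid_handle {'wrist': ([279.2, 236.1], 0.64), 'scene': ([310.3, 216.3], 0.58), 'side': (None, 0)}
  X [ 0.421  -0.09    0.1569] [[0.5, -0.3], [-0.1, -0.0]]
[281.03416966 232.1730384 ]
```

View pics/w5.png

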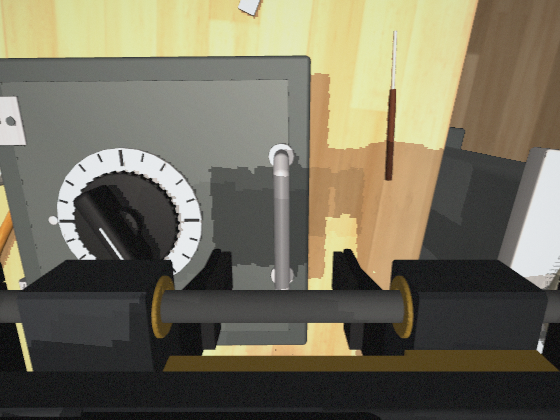

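Call:
apply_moves([
  [[0,0,0.025],0],
  [[0,0,0.025],0],
  [[0,0,0.015],0],
  [[0,0,0.0045],0],
  [[0,0,0],0],
])

```text
time_s: 43.45
tcp_pos: [0.4197, -0.0916, 0.1381]
ee_rot: [[0.104, -0.995, -0.003], [-0.995, -0.104, -0.001], [0.0, 0.003, -1.0]]
wrist_force: [-0.1, 0.4, -0.3]
gripper_width: 0.573
gripper_force: 0.0
```

Call:
apply_moves([
  [[0,0,0],0],
  [[0,0,0],0],
  [[0,0,0],0],
  [[0,0,0],0],
  [[0,0,0],0],
], hand=0)

```text
time_s: 43.87
tcp_pos: [0.4207, -0.0914, 0.1397]
ee_rot: [[0.104, -0.995, 0.001], [-0.995, -0.104, 0.0], [-0.0, -0.001, -1.0]]
wrist_force: [-0.2, -0.5, 0.3]
gripper_width: 0.284
gripper_force: 0.0
```

Call:
apply_moves([
  [[0,0,0],0],
  [[0,0,0],0],
  [[0,0,0],0],
  [[0,0,0],0],
])

```text
time_s: 44.2
tcp_pos: [0.4205, -0.0915, 0.1392]
ee_rot: [[0.105, -0.995, 0.0], [-0.995, -0.105, -0.0], [0.0, -0.0, -1.0]]
wrist_force: [0.6, -0.1, 0.9]
gripper_width: 0.098
gripper_force: 30.0
```

Call:
apply_moves([
  [[0,0,-0.001],0],
  [[0,0,-0.001],0],
  [[0,0,-0.001],0],
  [[0,0,0],0],
])

```text
time_s: 44.53
tcp_pos: [0.4211, -0.0914, 0.1419]
ee_rot: [[0.104, -0.995, 0.001], [-0.995, -0.104, 0.0], [-0.0, -0.001, -1.0]]
wrist_force: [5.1, -1.4, -7.1]
gripper_width: 0.103
gripper_force: 30.0
```

```bash
python3 st.py
```

```text
t 44.5333 tcp [ 0.4211 -0.0914  0.1419] yaw -84.0 j [  9.5   7.9 -32.3   0.  -49.8  -3.5] F [ 5.1 -1.4 -7.1] M [-0.36 -1.17  0.04] w 9.0 gf 29.99560296535492 eff6 -0.05
to handle in tool xy [0.0004 0.0007]
```

Run:
```python
import numpy as np
th=np.concatenate([[0.86,1.5,2.5,4,6],np.arange(9,76,3)]);a=np.radians(th)
u=-.2*np.cos(a)+.043*np.sin(a);z=.2*np.sin(a)+.043*np.cos(a)
for t,dy,dz in zip(th[1:],-np.diff(u),-np.diff(z)):print(t,round(dy,4),round(dz,4))
```

```text
1.5 -0.0005 -0.0022
2.5 -0.0009 -0.0035
4.0 -0.0014 -0.0052
6.0 -0.0021 -0.0068
9.0 -0.0036 -0.0101
12.0 -0.0041 -0.0099
15.0 -0.0046 -0.0097
18.0 -0.0051 -0.0094
21.0 -0.0056 -0.0091
24.0 -0.0061 -0.0088
27.0 -0.0065 -0.0085
30.0 -0.007 -0.0081
33.0 -0.0074 -0.0078
36.0 -0.0078 -0.0074
39.0 -0.0082 -0.0069
42.0 -0.0085 -0.0065
45.0 -0.0088 -0.006
48.0 -0.0091 -0.0056
51.0 -0.0094 -0.0051
54.0 -0.0097 -0.0046
57.0 -0.0099 -0.0041
60.0 -0.0101 -0.0036
63.0 -0.0103 -0.003
66.0 -0.0104 -0.0025
69.0 -0.0105 -0.0019
72.0 -0.0106 -0.0014
75.0 -0.0107 -0.0008
```

Call:
apply_moves([
  [[0,-0.0005,-0.0022],0],
  [[0,-0.0009,-0.0035],0],
  [[0,0,0],0],
])

```text
time_s: 44.78
tcp_pos: [0.4226, -0.0912, 0.1481]
ee_rot: [[0.105, -0.995, 0.001], [-0.995, -0.105, 0.0], [0.0, -0.001, -1.0]]
wrist_force: [3.9, -1.2, -3.6]
gripper_width: 0.099
gripper_force: 30.0
```

```bash
python3 st.py
```

```text
t 44.7833 tcp [ 0.4226 -0.0912  0.1481] yaw -84.0 j [  9.5   7.5 -31.6   0.  -50.8  -3.5] F [ 3.9 -1.2 -3.6] M [-0.12 -0.91  0.02] w 8.6 gf 29.995604753494263 eff6 -0.05
to handle in tool xy [0.0005 0.0022]
```

Call:
apply_moves([
  [[0,-0.0014,-0.0052],0],
  [[0,-0.0021,-0.0068],0],
  [[0,-0.0036,-0.0101],0],
  [[0,-0.0041,-0.0099],0],
  [[0,-0.0046,-0.0097],0],
])

```text
time_s: 45.2
tcp_pos: [0.4374, -0.0895, 0.189]
ee_rot: [[0.104, -0.995, -0.001], [-0.995, -0.104, 0.001], [-0.001, 0.001, -1.0]]
wrist_force: [6.1, -0.8, -10.0]
gripper_width: 0.102
gripper_force: 30.0
```

Call:
apply_moves([
  [[0,-0.0051,-0.0094],0],
  [[0,-0.0056,-0.0091],0],
  [[0,-0.0061,-0.0088],0],
  [[0,0,0],0],
])

```text
time_s: 45.53
tcp_pos: [0.4539, -0.0877, 0.217]
ee_rot: [[0.104, -0.995, -0.002], [-0.995, -0.104, 0.0], [-0.001, 0.002, -1.0]]
wrist_force: [-0.7, 1.0, -0.3]
gripper_width: 0.101
gripper_force: 30.0
```

```bash
python3 st.py
python3 - <<'E'
from h import *
p=cap("side");u=proj(p,[.5,-.09,.2]).astype(int);c=p["frame"][u[1]-90:u[1]+90,u[0]-120:u[0]+120]
q=cap("scene");v=proj(q,[.5,-.09,.2]).astype(int);d=q["frame"][v[1]-90:v[1]+90,v[0]-120:v[0]+120]
cv2.imwrite("pics/s6.png",cv2.resize(np.hstack([c,d]),(800,300),interpolation=cv2.INTER_CUBIC))
E
```

```text
t 45.5333 tcp [ 0.4539 -0.0877  0.217 ] yaw -84.02 j [  9.3   6.3 -21.7  -0.  -62.   -3.3] F [-0.7  1.  -0.3] M [0.5  0.21 0.04] w 8.8 gf 29.988192915916443 eff6 -0.03
to handle in tool xy [0.0007 0.0337]
```

View pics/s6.png

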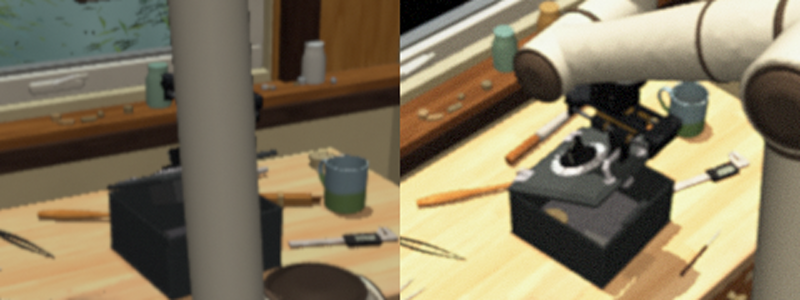

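Lid is rising (right half: lid tilted open at about (590,165), gripper on the handle at (620,140)). Continuing the arc.

Call:
apply_moves([
  [[0,-0.0065,-0.0085],0],
  [[0,-0.007,-0.0081],0],
  [[0,-0.0074,-0.0078],0],
  [[0,-0.0078,-0.0074],0],
  [[0,-0.0082,-0.0069],0],
])

```text
time_s: 46.05
tcp_pos: [0.4858, -0.084, 0.2534]
ee_rot: [[0.103, -0.995, -0.013], [-0.995, -0.103, 0.001], [-0.002, 0.013, -1.0]]
wrist_force: [-6.8, 2.5, -1.6]
gripper_width: 0.105
gripper_force: 30.0
```

Call:
apply_moves([
  [[0,-0.0085,-0.0065],0],
  [[0,-0.0088,-0.006],0],
  [[0,-0.0091,-0.0056],0],
  [[0,0,0],0],
])

```text
time_s: 46.38
tcp_pos: [0.5135, -0.0809, 0.2744]
ee_rot: [[0.105, -0.994, -0.01], [-0.995, -0.105, 0.0], [-0.001, 0.009, -1.0]]
wrist_force: [-10.4, 5.6, 8.5]
gripper_width: 0.105
gripper_force: 30.0
```

```bash
python3 st.py
```

```text
t 46.3833 tcp [ 0.5135 -0.0809  0.2744] yaw -83.99 j [  8.9  10.   -8.7  -0.1 -71.8  -2.8] F [-10.4   5.6   8.5] M [ 1.63  3.05 -0.  ] w 9.1 gf 29.955570995807648 eff6 -0.01
to handle in tool xy [0.0012 0.0937]
```

Call:
apply_moves([
  [[0,-0.0094,-0.0065],0],
  [[0,-0.0097,-0.0056],0],
  [[0,-0.0099,-0.0045],0],
  [[0,-0.0101,-0.0036],0],
  [[0,-0.0103,-0.003],0],
])

```text
time_s: 46.8
tcp_pos: [0.5625, -0.0755, 0.2972]
ee_rot: [[0.105, -0.994, -0.009], [-0.994, -0.105, 0.001], [-0.002, 0.009, -1.0]]
wrist_force: [-9.2, 5.2, 7.5]
gripper_width: 0.104
gripper_force: 30.0
```

Call:
apply_moves([
  [[0,-0.0104,-0.0025],0],
  [[0,-0.0105,-0.0019],0],
  [[0,-0.0106,-0.0014],0],
  [[0,-0.0107,-0.0008],0],
  [[0,0,0],0],
])

```text
time_s: 47.22
tcp_pos: [0.6081, -0.071, 0.3046]
ee_rot: [[0.106, -0.994, -0.001], [-0.994, -0.106, 0.0], [-0.0, 0.001, -1.0]]
wrist_force: [-2.5, 3.5, 5.0]
gripper_width: 0.104
gripper_force: 30.0
```

```bash
python3 st.py
```

```text
t 47.2167 tcp [ 0.6081 -0.071   0.3046] yaw -83.94 j [  8.5  18.4   6.7  -0.  -78.4  -2.4] F [-2.5  3.5  5. ] M [1.05 0.71 0.06] w 9.1 gf 30.03180295228958 eff6 -0.08
to handle in tool xy [0.0009 0.1888]
```

Call:
apply_moves([
  [[0,0,0],0],
  [[0,0,0],0],
  [[0,0,0],0],
  [[0,0,0],0],
], hand=0.02)

```text
time_s: 47.55
tcp_pos: [0.6078, -0.0721, 0.3032]
ee_rot: [[0.104, -0.995, -0.001], [-0.995, -0.104, -0.0], [0.0, 0.001, -1.0]]
wrist_force: [0.4, 0.7, 0.1]
gripper_width: 0.22
gripper_force: 0.0
```

Call:
apply_moves([
  [[0,0,-0.01],0],
  [[0,0,-0.02],0],
  [[0,0,-0.03],0],
  [[0,0,-0.03],0],
  [[0,0,-0.02],0],
])

```text
time_s: 47.97
tcp_pos: [0.6085, -0.0724, 0.4176]
ee_rot: [[0.104, -0.995, 0.005], [-0.995, -0.104, -0.001], [0.002, -0.004, -1.0]]
wrist_force: [0.3, -0.1, 0.9]
gripper_width: 0.23
gripper_force: 0.0
```

Call:
apply_moves([
  [[0,0.03,0],0],
  [[0,0.035,0],0],
  [[0,0.035,0],0],
  [[0,0.035,0],0],
  [[0,0.035,0],0],
])

```text
time_s: 48.38
tcp_pos: [0.4374, -0.09, 0.4139]
ee_rot: [[0.104, -0.995, 0.001], [-0.995, -0.104, -0.0], [0.0, -0.001, -1.0]]
wrist_force: [0.5, -0.7, 0.4]
gripper_width: 0.229
gripper_force: 0.0
```

Call:
apply_moves([
  [[0,0,0],0],
  [[0,0,0],0],
  [[0,0,0],0],
])

```text
time_s: 48.63
tcp_pos: [0.4394, -0.0896, 0.4142]
ee_rot: [[0.104, -0.995, 0.002], [-0.995, -0.104, 0.0], [0.0, -0.002, -1.0]]
wrist_force: [-0.2, 0.8, 0.4]
gripper_width: 0.23
gripper_force: 0.0
```

```bash
python3 st.py
python3 - <<'E'
from h import *
p=cap("side");u=proj(p,[.55,-.09,.2]).astype(int);c=p["frame"][u[1]-90:u[1]+90,u[0]-120:u[0]+120]
q=cap("scene");v=proj(q,[.55,-.09,.2]).astype(int);d=q["frame"][v[1]-90:v[1]+90,v[0]-120:v[0]+120]
cv2.imwrite("pics/s7.png",cv2.resize(np.hstack([c,d]),(800,300),interpolation=cv2.INTER_CUBIC))
E
```

```text
t 48.6333 tcp [ 0.4394 -0.0896  0.4142] yaw -84.02 j [  9.4  -0.3  -1.    0.  -89.2  -3.4] F [-0.2  0.8  0.4] M [0.02 0.02 0.01] w 20.0 gf 0.0 eff6 -0.0
to handle in tool xy [0.0003 0.0192]
```

View pics/s7.png

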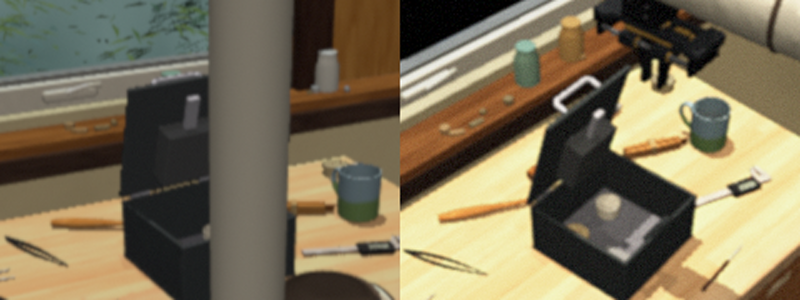

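The lid stands about 75° open by itself (right half, lid from (540,190) up to (620,80)). The gripper is clear at (655,40), and the mug and tools are undisturbed.

```bash
python3 -c "
from station import r
print(r.finish_job())"
```

```text
the job is handed in; nothing more can be done
None
```

The safe is open: I dialled 8, then 3, felt the bolt stop the dial at about 13.6, raised the lid to about 75° where it stands by itself, and handed the job in at about 49 s with the robot clear and the mug and tools in view undisturbed.

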